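Blank off a toe hole with a snap-in cap

ROBOT

A 6-joint arm with a two-finger parallel gripper is mounted at the origin on the work surface. World frame = base frame: x ahead of the robot, y to its left, z up, the work surface at z = 0. Lengths are in m, angles in degrees, forces in N, time in s.
With the tool pointing down it reaches from about 0.275 to 0.725 m from the base axis. Payload 5.6 kg.
Tool frame: the origin (TCP) lies at the very end of the fingers, on their centre line; the grasp point (between the pads) lies 19 mm behind it; x points along the fingers, z is the direction in which the jaws open and shut, and the axes are right-handed (so a half turn about x gives the same grasp; the last joint's range is limited). The gripper opens to 85 mm and grips with 20 to 120 N. Pads are 22 mm wide; open, the fingers measure 114 mm over their backs; the gripper's body (76 mm by 85 mm) begins 54 mm behind the grasp point. The pads swing forward as they close: fully open they stand 13 mm farther back than shut.
Start: joints at [88.843, 14.616, 6.199, 0, -81.583, -16.306], TCP at [0.165, 0.525, 0.231] pointing down, gripper open.
Joint ranges: [-168.99, 168.99], [-69.2, 112.95], [-62.41, 85.93], [-164.36, 98.24], [-168.68, -3.75], [-174.98, 174.98]. Speed limits (degrees/s): [147.25, 147.25, 180, 180, 180, 180].

INTERFACE

Orientations are given as a 3x3 rotation matrix whose columns are the frame's x, y, z axes.
In Python, from cell import read_state, snapshot, camera_model, close_job gives the robot as it stands.
- The arm moves only by the tool send_rows, never from a script. Its argument "plan" is a list of rows, each a list of 5 numbers: the shift along the tool's x, y, z in mm, then the turn about the tool's x in rad, then the finger opening in mm, from 0 to 85.4. In form: [[dx, dy, dz, twist, claw], ...]. A call has 1 to 10 rows; each row is the pose to reach, as a shift and turn from the pose measured when the call began, along the tool's axes at that moment; what a row does not reach only later rows make up. A row lasts 1/12 s, in which the tool goes at most 41.7 mm and 7.16 degrees, less where a joint would pass 70% of its speed; a pose out of reach is approached as far as the arm can. A call with a gripper value outside its range is refused whole. The fingers move at their own pace and stop on an object; "squeeze" is the grip in N (left out, the last holds). Time passes only in rows, so rows that repeat a pose let the fingers close. It gives the time, the measured TCP pose, the force and the opening at its end, in the units of the state.
- read_state(): the state, without advancing time (a new reading comes with each control period).
- snapshot(name): name is "scene" or "top"; returns (picture, depth): 400x640x3 uint8, red, green, blue; 400x640 float32, m along the optical axis (not along the pixel's ray), 0 where there is no reading.
- camera_model(name): a dict with "fx", "fy", "cx", "cy" (pixels), "k1" (the pictures are not rectified: a ray, as slopes to the right and down, at radius r is drawn at 1 + k1 r^2 times it, then the intrinsics apply), "eye" and "orientation" of the camera in the world. Camera axes: x right, y up, looking along -z (the intrinsics and any distortion apply to the point x, -y, -z); pixel columns grow to the right and rows downward; lengths in m; the calibration is good to about 2 mm. A picture is of the moment at which its call begins. camera_model takes no time and is no camera call.
- close_job(): hands the job in, once; it reports no verdict.
The state is a dict: "time_s": time; "joints": joint angles; "joint_velocities": joint speeds; "effort": joint torques, N m; "tcp_pos": TCP position; "orientation": TCP orientation; "contact_force": force on the tool from outside, world axes, zero at the start; "wrist_torque": the same for the moment, N m; "finger_gap": finger opening in m.
Only numpy, scipy, OpenCV 4.12 (cv2) and the standard library are available. Lean on these libraries where they do the work, as an engineer would, in place of code of your own. Each camera call takes 0.05 s, during which the arm holds its last target.

TASK

Blank off the open toe hole in the wooden toe board: set the loose grey cap, flange up, loosely and level in the mouth of the hole and let go of it, then take the hand pusher and press the cap straight down with it, gently, until it has snapped fully home and you feel its flange bottom on the board. Hang the pusher in its stand again and leave the other things on the bench where they are.

Things in the scene. Friction and masses are not known exactly. Their poses are not given: they have to be found in the camera images.
- toe_board: heavy wooden organ toe board, fixed to the bench, 110 mm along its x, 210 mm along its y. Origin at its middle, 70 mm below its flat top, which stands 45 to 70 mm above the bench. Toe holes at y -68, 0 and +68 mm: those at -68 and 0 are already blanked with caps like the loose one (fixed, flanges standing 8 mm above the board), the one at +68 is open
- socket (a point): centre of the mouth of the open hole, level with the board's top; z points up. The hole is 39 mm across, 30 mm deep; four sprung steel catches (balls 6 mm across, 8.5 mm below the mouth) reach nearly 4 mm into it
- cap: loose grey plastic snap-in cap, 30 g, 29 mm high, standing on the bench flange up. Origin at the centre of its underside, z up. From below: a plug 36 mm across with a tapered lower edge (30 mm across at the very bottom) up to 9.5 mm, a 31 mm neck from 11 to 21 mm, a flange 46 mm across from 21 to 29 mm with a flat top.
- cap_flange (a point): centre of the underside of the cap's flange, 21 mm above the cap's origin; z up. Set loosely in the hole it rests on the catches with the flange's underside 11 to 14 mm above the board; pressed with about 7 to 18 N it snaps past them and goes on down until the flange's underside lies on the board. The seated cap does not give: over 35 N from the pusher cracks it
- pusher: hand pusher, about 260 g, hanging upright in the stand. Origin: centre of the underside of its steel collar, z up. Collar 44 mm across, 8 mm thick; above it a round wooden grip 26 mm across, from 8 to 58 mm. Fingertips just above the collar bear on it when pressing. Below hangs a steel rod with a flat black rubber foot 18 mm across, clamped 28 to 48 mm below the origin: reset each time and not measured, so find the cap by feel
- stand: wooden stand fixed to the bench, 80 x 80 mm, 60 mm high, origin at the centre of its underside; an upright hole 31 mm across and 56 mm deep in the middle of its top takes the pusher's rod, the collar lying on the top
- stand_top (a point): centre of the mouth of the stand's hole, level with its top; z up
- tape: bystander: roll of paper tape, 90 mm across, 24 mm high, lying flat; origin on its underside
- screwdriver: bystander: screwdriver, 170 mm long, lying on the bench; origin on its underside
- pipe_a: bystander: small metal organ pipe, 200 mm long, 28 mm thick, lying on the bench; origin on its underside
- wood_block: bystander: loose offcut of wood 80 x 45 x 30 mm; origin on its underside
- tumbler: bystander: steel tumbler, 72 mm across, 110 mm high; origin on its underside
- jar: bystander: closed glass jar, 66 mm across, 90 mm high; origin on its underside
- hammer: bystander: hammer, 220 mm long, lying on the bench; origin on its underside
Things that resemble listed ones, but are neither listed nor needed, are in the scene too. Of the things like the pusher, leave any that is blue or turquoise; of the rest the larger one is meant.

How it is judged:
By the outcome, as a careful person would: the job done as asked, in the order asked, and still so for the second after the job is handed in, with the robot touching nothing.
It also fails if it takes over 58 s, if anything falls off the work surface, if the arm or the gripper's body presses on something with over 40 N, if the wrist force passes 120 N, or if a joint passes its speed limit or range.

## Working session

There is one attempt and no reset: what is moved stays moved. The work goes in short steps, Python scripts to look and compute and a tool call to move; the robot and the scene stay as the last step left them, time stands still between calls to the robot, and variables do not carry over. Pictures are saved under pics/ and viewed, and the job is handed in when it is done.

Besides the shell and the picture viewer there is one more tool, called by a JSON object that holds its "api" and its "payload". send_rows: Moves the arm, as the interface text tells. Its arguments: {"type":"object","properties":{"plan":{"type":"array"},"squeeze":{"type":"number"}},"required":["plan"]}

```bash
mkdir -p pics; ls
python3 - <<'E'
from cell import *
import cv2,numpy as np
s=read_state();print(s)
for n in("scene","top"):
    p,d=snapshot(n);np.savez(n+"0.npz",p=p,d=d);cv2.imwrite(f"pics/{n}0.png",p[:,:,::-1]);print(n,camera_model(n))
E
```

```text
pics
{'time_s': 0.0, 'joints': array([ 8.88428637e+01,  1.46552764e+01,  6.12891418e+00, -2.56483990e-02,
       -8.15831744e+01, -1.63080153e+01]), 'joint_velocities': array([ 0.02212362, -0.06032028,  0.11050257,  0.02382448, -0.06372028,
       -0.08708555]), 'effort': array([ 4.74171848e-04, -3.86630523e+01,  2.37941176e+01,  5.36547929e+00,
       -6.11719894e-03, -1.49548917e-06]), 'tcp_pos': array([0.16485887, 0.524184  , 0.23036726]), 'orientation': array([[-4.81344183e-04,  9.53879902e-01, -3.00188111e-01],
       [-1.90242615e-03, -3.00188476e-01, -9.53878011e-01],
       [-9.99998075e-01,  1.11942079e-04,  1.95918004e-03]]), 'contact_force': array([0.21099677, 0.29326335, 1.22910123]), 'wrist_torque': array([0.03175397, 0.02243521, 0.02970182]), 'finger_gap': 0.08523493831671244}
scene {'fx': 382.1698517594104, 'fy': 382.1698517594104, 'cx': 320.31953869943464, 'cy': 192.6007490498194, 'k1': -0.06289543012557783, 'eye': array([1.13574406, 0.43846104, 0.73201201]), 'orientation': array([[-0.58641266, -0.52260609,  0.61887241],
       [ 0.80999487, -0.37329908,  0.4522788 ],
       [-0.00533916,  0.76650549,  0.64221556]])}
top {'fx': 382.9085304995117, 'fy': 382.9085304995117, 'cx': 314.3606289057887, 'cy': 200.7334285012107, 'k1': 0.028408737894118283, 'eye': array([ 0.36810321, -0.00793212,  1.01611174]), 'orientation': array([[ 0.01149167,  0.99245438, -0.12207478],
       [-0.99990572,  0.01048778, -0.00886295],
       [-0.00751578,  0.12216512,  0.99248133]])}
```

View pics/scene0.png

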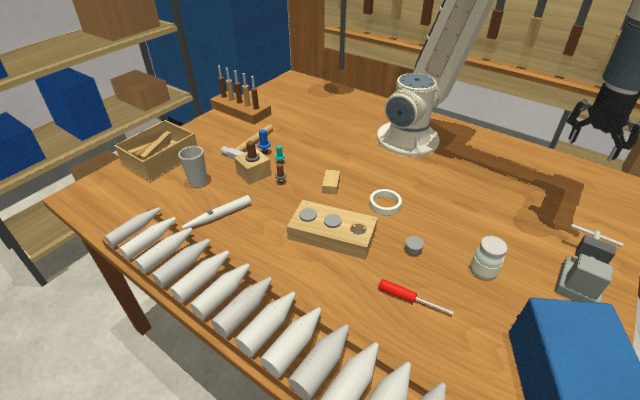

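View pics/top0.png

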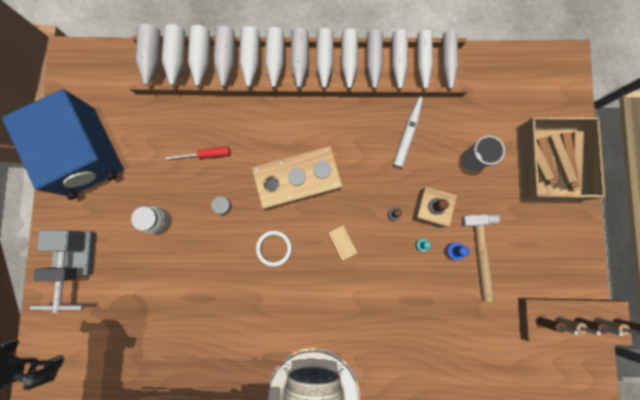

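The scene picture shows the open hole at (358,229), the loose cap at (414,245), and the brown pusher in its stand at (252,150). Next to the stand are a smaller brown one plus a turquoise and a blue look-alike. In the top picture these are at about (271,184), (221,205) and (438,206).

```bash
cat > h.py <<'E'
import numpy as np,cv2
from cell import *
def load(f):
    z=np.load(f);return z['p'],z['d']
def cloud(d,n,uv=None):
    m=camera_model(n)
    K=np.array([[m['fx'],0,m['cx']],[0,m['fy'],m['cy']],[0,0,1.]])
    if uv is None:
        u,v=np.meshgrid(np.arange(640.),np.arange(400.));uv=np.stack([u,v],-1).reshape(-1,2);dd=d.reshape(-1)
    else: uv=np.array(uv,float).reshape(-1,2); dd=np.asarray(d,float).reshape(-1)
    r=cv2.undistortPoints(uv.reshape(-1,1,2),K,np.array([m['k1'],0,0,0.])).reshape(-1,2)
    c=np.stack([r[:,0]*dd,-r[:,1]*dd,-dd],1)
    return c@m['orientation'].T+m['eye']
def atz(n,uv,z):
    a=cloud([1]*len(uv),n,uv);e=camera_model(n)['eye']
    return e+(a-e)*((z-e[2])/(a[:,2]-e[2]))[:,None]
def proj(n,P):
    m=camera_model(n);c=(np.atleast_2d(P)-m['eye'])@m['orientation'];x=c[:,0]/-c[:,2];y=-c[:,1]/-c[:,2];k=1+m['k1']*(x*x+y*y)
    return np.stack([m['fx']*x*k+m['cx'],m['fy']*y*k+m['cy']],1)
def crop(p,x0,y0,x1,y1,s,name):
    cv2.imwrite(name,cv2.resize(p[y0:y1,x0:x1,::-1],None,fx=s,fy=s,interpolation=cv2.INTER_CUBIC))
E
python3 - <<'E'
from h import *
p,d=load("top0.npz");crop(p,200,140,350,220,5,"pics/t1.png");crop(p,380,170,500,260,6,"pics/t2.png")
X=cloud(d,"top").reshape(400,640,3)
for u,v in [(438,206),(425,195),(221,205),(297,176),(285,195),(322,169),(271,184),(395,214),(300,300)]: print(u,v,X[v,u].round(4))
p,d=load("scene0.npz");crop(p,230,120,310,190,8,"pics/s2.png");crop(p,280,190,440,270,5,"pics/s1.png")
X=cloud(d,"scene").reshape(400,640,3)
for u,v in [(252,145),(250,165),(414,242),(333,220),(320,216),(414,245),(280,165)]: print(u,v,X[v,u].round(4))
E
```

```text
438 206 [ 0.4699 -0.2922  0.1117]
425 195 [ 0.5035 -0.2776  0.0572]
221 205 [0.4759 0.2431 0.0283]
297 176 [0.5498 0.0458 0.0526]
285 195 [0.5015 0.0761 0.0451]
322 169 [ 0.5681 -0.0179  0.0555]
271 184 [0.5345 0.1163 0.0162]
395 214 [ 0.454  -0.2001  0.0653]
300 300 [0.2342 0.0353 0.0013]
252 145 [ 0.4784 -0.2928  0.1127]
250 165 [ 0.5072 -0.2819  0.0609]
414 242 [0.4763 0.2448 0.0274]
333 220 [0.5523 0.0514 0.0548]
320 216 [0.5517 0.0101 0.0456]
414 245 [0.4838 0.2486 0.0255]
280 165 [ 0.46   -0.2033  0.0659]
```

View pics/t1.png

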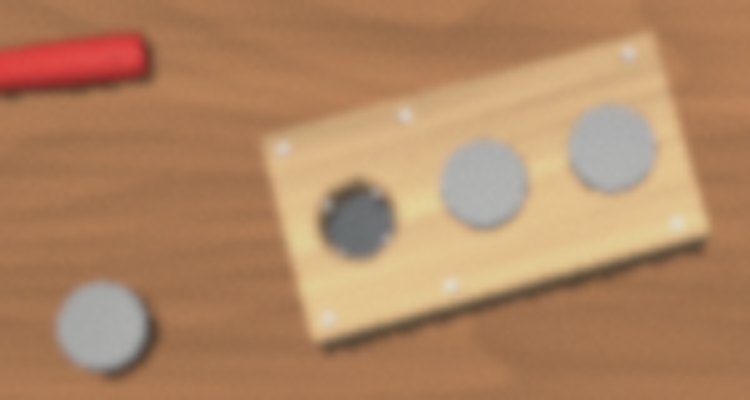

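View pics/t2.png

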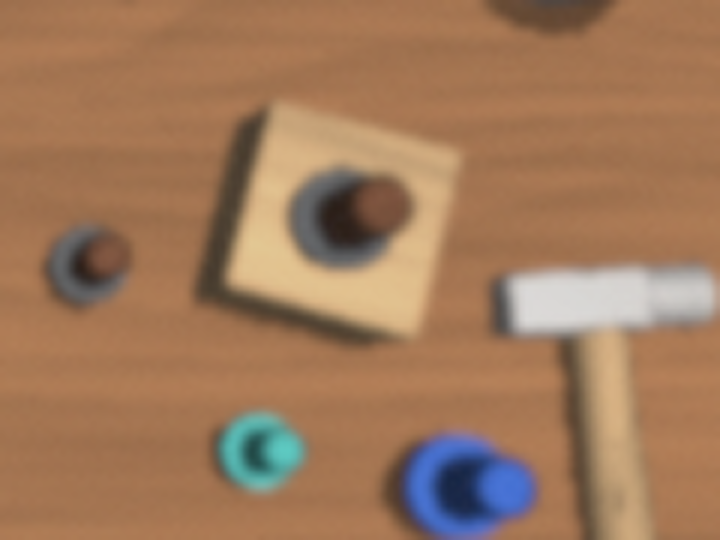

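View pics/s1.png

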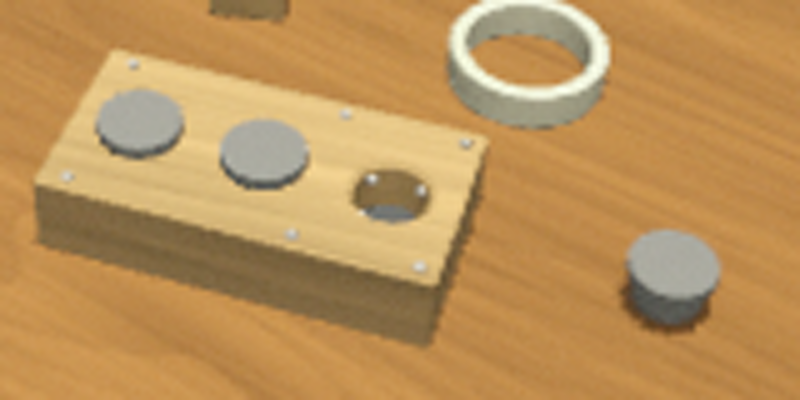

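View pics/s2.png

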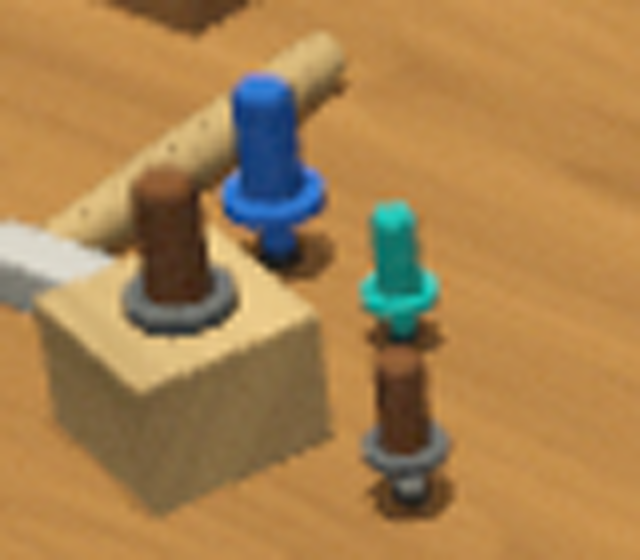

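Run:
```python
from h import *
f=lambda L,x0,y0,s:[((x+.5)/s-.5+x0,(y+.5)/s-.5+y0) for x,y in L]
T1=lambda L:f(L,200,140,5)
S1=lambda L:f(L,280,190,5)
for nm,T,n in (("top",T1,dict(cap=(103,327),hole=(358,218),c0=(484,182),c1=(612,148))),("scene",S1,dict(cap=(673,264),hole=(391,195),c0=(263,151),c1=(140,122)))):
    for k,z in (("cap",.029),("hole",.0455),("c0",.0535),("c1",.0535)):
        print(nm,k,atz(nm,T([n[k]]),z)[0].round(4))
# board corners
print(atz("top",T1([(262,138),(655,32),(710,236),(315,345)]),.0455).round(4))
print(atz("scene",S1([(112,50),(490,140),(437,288),(37,183)]),.0455).round(4))
# stand corners top, collar centre, grip top centre
T2=lambda L:f(L,380,170,6); S2=lambda L:f(L,230,120,8)
print("stand T",atz("top",T2([(275,100),(463,152),(418,340),(226,288)]),.06).round(4), atz("top",T2([(275,100),(463,152),(418,340),(226,288)]),.06).mean(0))
print("stand S",atz("scene",S2([(38,312),(146,392),(320,322),(216,232)]),.06).round(4))
print("collar",atz("top",T2([(340,216)]),.068),atz("scene",S2([(182,295)]),.068))
print("grip top",atz("top",T2([(382,206)]),.118),atz("scene",S2([(166,183)]),.118))
# depth checks
for n in("top","scene"):
    p,d=load(n+"0.npz");X=cloud(d,n)
    def med(c,r,zlo,zhi):
        m=(np.hypot(X[:,0]-c[0],X[:,1]-c[1])<r)&(X[:,2]>zlo)&(X[:,2]<zhi);return X[m].mean(0).round(4),np.median(X[m,2]).round(4),m.sum()
    print(n,"cap",med((.476,.244),.04,.02,.05),"stand",med((.477,-.286),.07,.05,.064),"grip",med((.472,-.29),.05,.1,.13),"board",med((.52,.08),.03,.03,.05))
```

```text
top cap [0.4758 0.245  0.029 ]
top hole [0.5317 0.1122 0.0455]
top c0 [0.5497 0.0473 0.0535]
top c1 [ 0.568  -0.0179  0.0535]
scene cap [0.4788 0.2462 0.029 ]
scene hole [0.5336 0.1144 0.0455]
scene c0 [0.5517 0.0485 0.0535]
scene c1 [ 0.571  -0.0156  0.0535]
[[ 0.573   0.1628  0.0455]
 [ 0.6312 -0.0398  0.0455]
 [ 0.5242 -0.0687  0.0455]
 [ 0.4659  0.1324  0.0455]]
[[ 0.5275 -0.0683  0.0455]
 [ 0.4696  0.1352  0.0455]
 [ 0.574   0.1651  0.0455]
 [ 0.6307 -0.036   0.0455]]
stand T [[ 0.5254 -0.2784  0.06  ]
 [ 0.5041 -0.3557  0.06  ]
 [ 0.4255 -0.3346  0.06  ]
 [ 0.4461 -0.2563  0.06  ]] [ 0.47527736 -0.3062551   0.06      ]
stand S [[ 0.5099 -0.3464  0.06  ]
 [ 0.5233 -0.2755  0.06  ]
 [ 0.4519 -0.2528  0.06  ]
 [ 0.4292 -0.3285  0.06  ]]
collar [[ 0.4758047  -0.30162562  0.068     ]] [[ 0.47723712 -0.2998984   0.068     ]]
grip top [[ 0.47423956 -0.30254128  0.118     ]] [[ 0.47670214 -0.3005497   0.118     ]]
top cap (array([0.4768, 0.2444, 0.029 ]), np.float64(0.0292), np.int64(249)) stand (array([ 0.4752, -0.3023,  0.0603]), np.float64(0.0606), np.int64(780)) grip (array([ 0.4744, -0.3001,  0.1155]), np.float64(0.1172), np.int64(114)) board (array([0.5177, 0.0778, 0.0456]), np.float64(0.0458), np.int64(345))
scene cap (array([0.4803, 0.2463, 0.0274]), np.float64(0.0276), np.int64(232)) stand (array([ 0.4861, -0.2953,  0.0593]), np.float64(0.0602), np.int64(352)) grip (array([ 0.4795, -0.2993,  0.1124]), np.float64(0.1138), np.int64(73)) board (array([0.5181, 0.082 , 0.0441]), np.float64(0.0449), np.int64(275))
```

```bash
cat >> h.py <<'E'
def go(P,zd=None,pr=True):
    s=read_state();R=s['orientation'];d=(np.array(P)-s['tcp_pos'])*1000
    t=R.T@d;th=0
    if zd is not None:
        zd=np.array([*zd,0.])/np.hypot(*zd);c=[np.arctan2(-(q@R[:,1]),q@R[:,2]) for q in(zd,-zd)];th=c
    if pr: print("shift",t.round(1),"twist",np.round(th,3),"t",round(s['time_s'],2),"tcp",s['tcp_pos'].round(4),"j",s['joints'].round(0),"F",s['contact_force'].round(2),"gap",round(s['finger_gap']*1000,1))
E
python3 - <<'E'
from h import *
go((.477,.2455,.10),(.961,.277))
E
```

```text
shift [130.8 381.4 172. ] twist [-2.156  0.985] t 0.1 tcp [0.1649 0.5243 0.2305] j [ 89.  15.   6.  -0. -82. -16.] F [-0.57  0.47 -0.26] gap 85.3
```

{"api": "send_rows", "payload": {"plan": [[60, 381, 172, 0.5, 70], [100, 381, 172, 0.985, 70], [130, 381, 172, 0.985, 70], [130, 381, 172, 0.985, 70], [130, 381, 172, 0.985, 70], [130, 381, 172, 0.985, 70], [130, 381, 172, 0.985, 70], [130, 381, 172, 0.985, 70], [130, 381, 172, 0.985, 70], [130, 381, 172, 0.985, 70]]}}

```text
time_s: 0.93
tcp_pos: [0.4619, 0.2579, 0.1071]
orientation: [[-0.001, 0.277, -0.961], [-0.002, -0.961, -0.277], [-1.0, 0.001, 0.001]]
contact_force: [0.3, 0.7, 0.6]
finger_gap: 0.07
```

Run:
```python
from h import *
go((.477,.2455,.06),(.961,.277))
```

```text
shift [ 47.1  16.1 -11.1] twist [ 3.142 -0.   ] t 0.93 tcp [0.4619 0.2579 0.1071] j [ 46.  16. -10.   0. -64. -30.] F [0.31 0.66 0.6 ] gap 70.0
```

{"api": "send_rows", "payload": {"plan": [[20, 16, -11, 0, 66], [47, 16, -11, 0, 66], [47, 16, -11, 0, 66], [47, 16, -11, 0, 66]]}}

```text
time_s: 1.27
tcp_pos: [0.4759, 0.2445, 0.0591]
orientation: [[-0.004, 0.276, -0.961], [-0.005, -0.961, -0.276], [-1.0, 0.003, 0.005]]
contact_force: [-0.3, -0.3, 1.1]
finger_gap: 0.0657
```

Run:
```python
from h import *
go((.477,.2455,.014))
for n in("top","scene"):
    p,d=snapshot(n);c=proj(n,[.477,.2455,.04])[0].astype(int);np.savez(n+"1.npz",p=p,d=d)
    crop(p,c[0]-40,c[1]-35,c[0]+40,c[1]+35,8,f"pics/{n}1.png")
```

```text
shift [45.  -0.9 -1.5] twist 0 t 1.27 tcp [0.4759 0.2445 0.0591] j [ 44.  20. -13.   0. -58. -28.] F [-0.25 -0.34  1.09] gap 65.7
```

View pics/scene1.png

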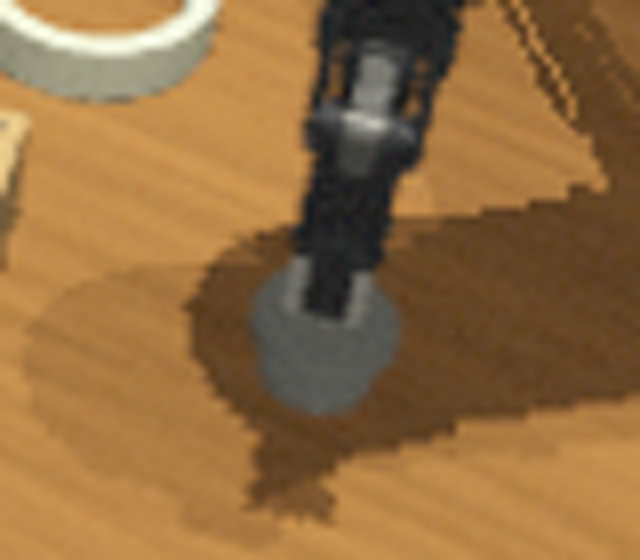

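View pics/top1.png

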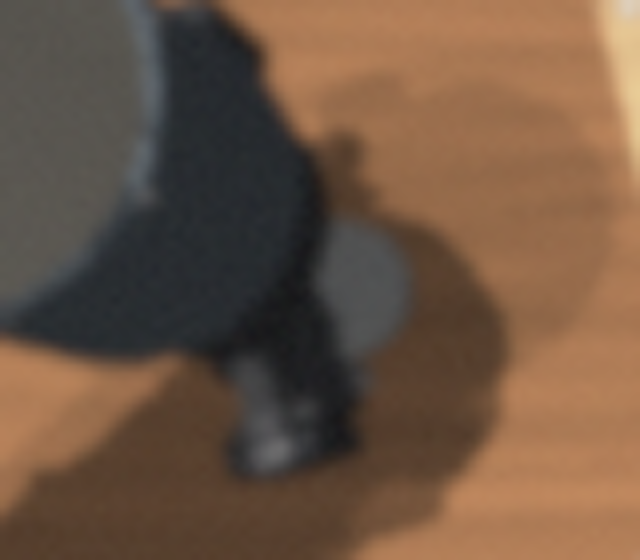

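The open fingers straddle the cap: in the scene crop the near finger ends at about (330,310) over the flange centred at (325,325). I'll descend and grip.

{"api": "send_rows", "payload": {"plan": [[25, -1, -1.5, 0, 66], [45, -1, -1.5, 0, 66], [45, -1, -1.5, 0, 66], [45, -1, -1.5, 0, 66]]}}

```text
time_s: 1.7
tcp_pos: [0.4784, 0.2485, 0.0176]
orientation: [[0.001, 0.28, -0.96], [-0.001, -0.96, -0.28], [-1.0, 0.002, -0.001]]
contact_force: [-0.5, 0.1, 0.0]
finger_gap: 0.0657
```

{"api": "send_rows", "payload": {"plan": [[0, 0, 0, 0, 42], [0, 0, 0, 0, 42], [0, 0, 0, 0, 42], [0, 0, 0, 0, 42], [0, 0, 0, 0, 42], [0, 0, 0, 0, 42]], "squeeze": 35}}

```text
time_s: 2.2
tcp_pos: [0.4794, 0.2497, 0.0202]
orientation: [[0.005, 0.281, -0.96], [0.001, -0.96, -0.281], [-1.0, -0.0, -0.005]]
contact_force: [-1.7, 0.1, 6.2]
finger_gap: 0.0427
```

Run:
```python
from h import *
go((.477,.2455,.10))
```

```text
shift [-79.8   3.3   3.1] twist 0 t 2.2 tcp [0.4794 0.2497 0.0202] j [ 44.  23. -15.   0. -52. -28.] F [-1.68  0.13  6.18] gap 42.7
```

Run:
```python
from h import *
for n in("top","scene"):
    p,d=snapshot(n);c=proj(n,[.477,.2455,.04])[0].astype(int)
    crop(p,c[0]-40,c[1]-35,c[0]+40,c[1]+35,8,f"pics/{n}2.png")
go((.477,.2455,.06))
```

```text
shift [-39.8   3.4   3.3] twist 0 t 2.3 tcp [0.4794 0.2497 0.0202] j [ 44.  23. -15.   0. -52. -28.] F [-2.91  0.75  5.47] gap 43.2
```

View pics/scene2.png

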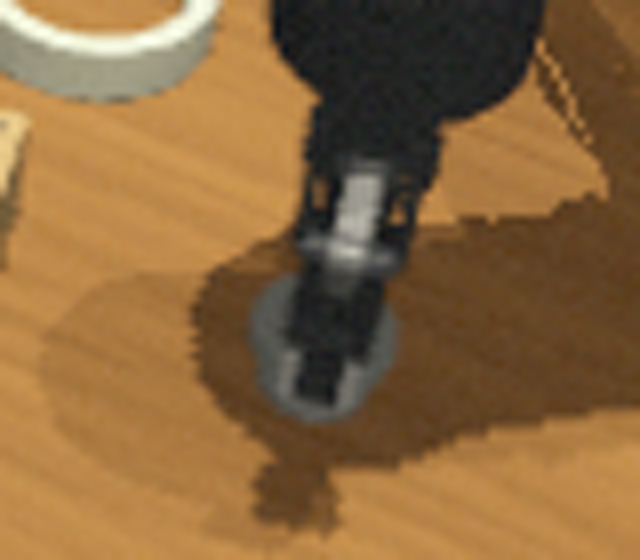

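View pics/top2.png

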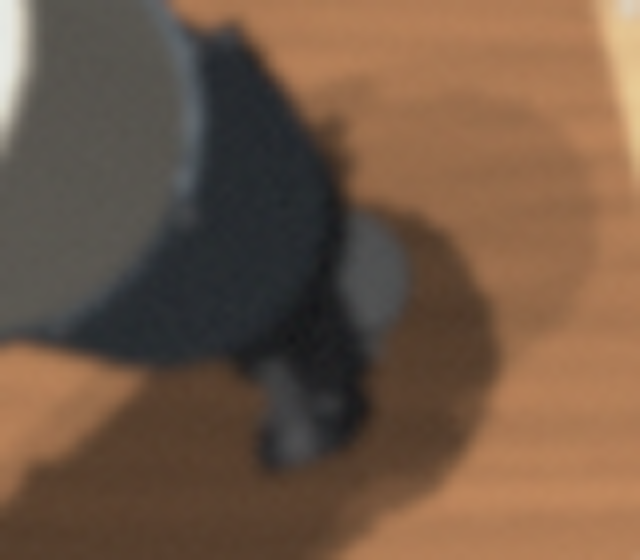

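Run:
```python
from h import *
p,d=snapshot("scene");np.savez("scene2.npz",p=p,d=d)
X=cloud(d,"scene").reshape(400,640,3)
c=proj("scene",[.477,.2455,.04])[0].astype(int);x0,y0=c-[40,35]
for cx,cy in [(318,390),(318,370),(330,330),(350,250),(290,380),(350,380),(380,320),(265,330),(270,370),(320,410)]:
    u,v=x0+cx//8,y0+cy//8;print(cx,cy,X[v,u].round(4),p[v,u])
print(proj("scene",[.477,.2455,0.029])-[x0,y0])
s=read_state();print(s['tcp_pos'],s['contact_force'],s['wrist_torque'],s['finger_gap'],s['time_s'])
```

```text
318 390 [0.5101 0.2572 0.0332] [29 26 25]
318 370 [0.5127 0.2568 0.0425] [31 31 32]
330 330 [0.5278 0.2632 0.0778] [38 41 39]
350 250 [0.5419 0.2666 0.1248] [189 186 175]
290 380 [0.5182 0.2519 0.0409] [82 85 78]
350 380 [0.5062 0.265  0.0383] [108 107  99]
380 320 [0.4692 0.2605 0.0273] [63 66 59]
265 330 [0.4923 0.2334 0.0271] [82 83 77]
270 370 [0.5029 0.2394 0.0222] [75 73 68]
320 410 [0.4949 0.2569 0.0078] [94 96 88]
[[40.24661288 38.85097551]]
[0.47946705 0.24970916 0.02023722] [-2.92131963  0.52023308  7.00799689] [0.13027559 0.94903808 0.0048702 ] 0.04310837899207308 2.35
```

The fingertips stand about 8–10 mm behind the TCP at this opening, so they slid over the flange instead of gripping it. I'll raise, reopen, check and go lower.

{"api": "send_rows", "payload": {"plan": [[-30, 0, 0, 0, 43], [-30, 0, 0, 0, 66], [-30, 0, 0, 0, 66], [-30, 0, 0, 0, 66], [-30, 0, 0, 0, 66]]}}

```text
time_s: 2.77
tcp_pos: [0.4791, 0.2496, 0.0503]
orientation: [[0.005, 0.28, -0.96], [0.002, -0.96, -0.28], [-1.0, -0.0, -0.005]]
contact_force: [0.3, -0.1, -0.2]
finger_gap: 0.0662
```

Run:
```python
from h import *
go((.4775,.2458,.006),(.961,.277))
p,d=snapshot("scene");np.savez("scene3.npz",p=p,d=d)
c=proj("scene",[.477,.2455,.04])[0].astype(int)
crop(p,c[0]-40,c[1]-35,c[0]+40,c[1]+35,8,f"pics/scene3.png")
```

```text
shift [44.3  3.2  2.8] twist [-3.138  0.004] t 2.77 tcp [0.4791 0.2496 0.0503] j [ 44.  21. -13.   0. -56. -28.] F [ 0.31 -0.07 -0.21] gap 66.2
```

View pics/scene3.png

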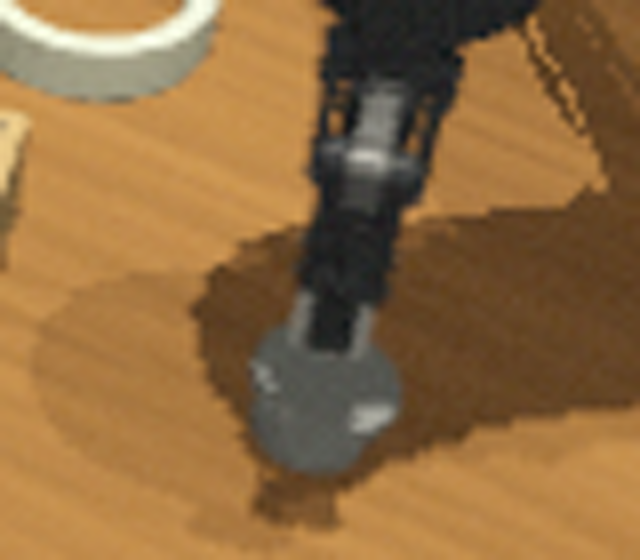

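Run:
```python
from h import *
p,d=load("scene3.npz")
X=cloud(d,"scene").reshape(400,640,3)
c=proj("scene",[.477,.2455,.04])[0].astype(int);x0,y0=c-[40,35]
for cx,cy in [(325,375),(262,375),(275,395),(372,415),(355,400),(320,390),(320,420),(320,450),(270,430),(370,440),(385,380),(265,350)]:
    u,v=x0+cx//8,y0+cy//8;print(cx,cy,X[v,u].round(4),p[v,u])
p,d=snapshot("top");np.savez("top3.npz",p=p,d=d)
c=proj("top",[.477,.2455,.04])[0].astype(int);
crop(p,c[0]-40,c[1]-35,c[0]+40,c[1]+35,8,f"pics/top3.png")
```

```text
325 375 [0.5003 0.2556 0.0304] [85 84 78]
262 375 [0.5138 0.2404 0.0329] [129 130 121]
275 395 [0.5167 0.2477 0.0295] [83 82 73]
372 415 [0.5045 0.2739 0.0281] [159 159 150]
355 400 [0.5056 0.2689 0.0295] [104 104  96]
320 390 [0.5066 0.2586 0.0309] [83 82 78]
320 420 [0.5177 0.264  0.0303] [86 85 79]
320 450 [0.514  0.2652 0.0128] [89 91 84]
270 430 [0.5129 0.2462 0.0102] [84 81 77]
370 440 [0.4919 0.273  0.0006] [84 63 46]
385 380 [0.4884 0.2721 0.0266] [83 84 77]
265 350 [0.5024 0.2376 0.0316] [86 88 81]
```

View pics/top3.png

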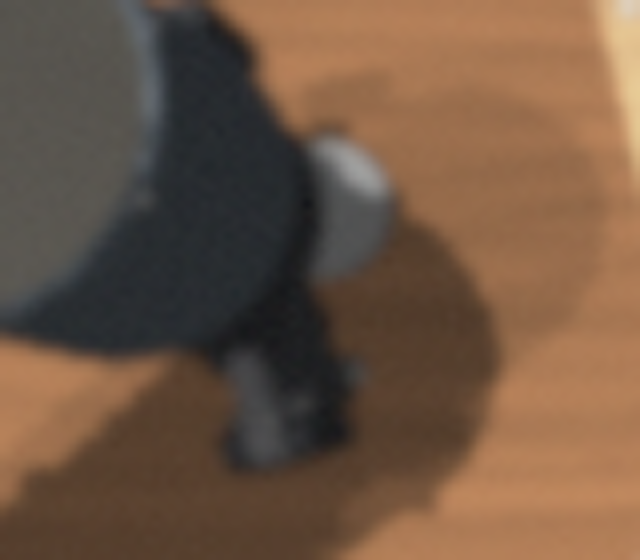

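{"api": "send_rows", "payload": {"plan": [[-40, 0, 0, 0, 66], [-70, 0, 40, 0, 66], [-70, 0, 80, 0, 66], [-70, 0, 110, 0, 66], [-70, 0, 110, 0, 66]]}}

```text
time_s: 3.28
tcp_pos: [0.3679, 0.2155, 0.1188]
orientation: [[0.0, 0.281, -0.96], [-0.0, -0.96, -0.281], [-1.0, 0.0, -0.0]]
contact_force: [0.8, -2.0, -0.3]
finger_gap: 0.0661
```

Run:
```python
from h import *
for n in("top","scene"):
    p,d=snapshot(n);c=proj(n,[.495,.255,.03])[0].astype(int);np.savez(n+"4.npz",p=p,d=d)
    crop(p,c[0]-40,c[1]-35,c[0]+40,c[1]+35,8,f"pics/{n}4.png");print(n,c-[40,35])
    X=cloud(d,n);m=(np.hypot(X[:,0]-.495,X[:,1]-.255)<.045)&(X[:,2]>.022)&(X[:,2]<.036)
    print(X[m].mean(0),m.sum())
go((.495,.255,.07))
```

```text
top [176 162]
[0.50246796 0.25340064 0.02887056] 243
scene [374 212]
[0.50572638 0.25536004 0.02767609] 236
shift [  50.1   -0.8 -128.1] twist 0 t 3.38 tcp [0.3722 0.218  0.1196] j [ 51.   5. -23.   0. -62. -35.] F [ 1.23 -0.08  0.25] gap 65.9
```

View pics/scene4.png

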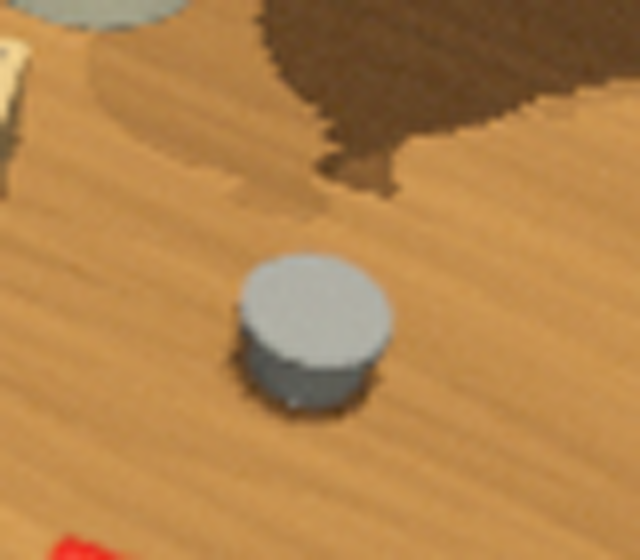

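View pics/top4.png

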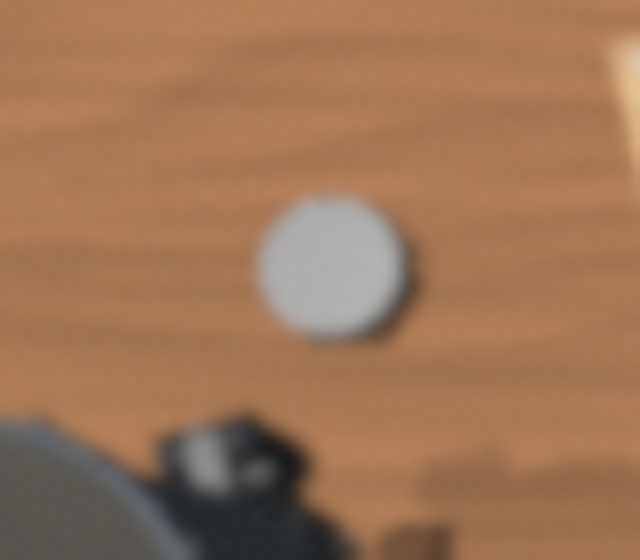

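The cap stands upright and has moved about 25 mm in +x. Its flange centre is at crop (315,310) in the scene view and (332,267) in the top view.

Run:
```python
from h import *
g=lambda x,y,a,b:[((x+.5)/8-.5+a,(y+.5)/8-.5+b)]
a=atz("top",g(332,267,176,162),.029);b=atz("scene",g(315,310,374,212),.029);print(a,b)
m=(a+b)[0]/2;print(m);go((m[0],m[1],.055),(.961,.277))
```

```text
[[0.50203867 0.25427332 0.029     ]] [[0.50440673 0.25500807 0.029     ]]
[0.5032227 0.2546407 0.029    ]
shift [  65.2    1.8 -135.8] twist [-3.137  0.005] t 3.38 tcp [0.3722 0.218  0.1196] j [ 51.   5. -23.   0. -62. -35.] F [ 1.23 -0.08  0.25] gap 65.9
```

{"api": "send_rows", "payload": {"plan": [[20, 2, -60, 0, 68], [40, 2, -136, 0, 68], [50, 2, -136, 0, 68], [50, 2, -136, 0, 68], [50, 2, -136, 0, 68], [50, 2, -136, 0, 68], [50, 2, -136, 0, 68]]}}

```text
time_s: 3.97
tcp_pos: [0.5036, 0.2543, 0.0696]
orientation: [[0.003, 0.281, -0.96], [0.0, -0.96, -0.281], [-1.0, 0.001, -0.003]]
contact_force: [-0.1, -0.5, -0.3]
finger_gap: 0.0679
```

Run:
```python
from h import *
go((.5032,.2546,.006),(.961,.277))
```

```text
shift [63.6 -0.4  0.5] twist [-3.137  0.005] t 3.97 tcp [0.5036 0.2543 0.0696] j [ 43.  22.  -8.   0. -60. -26.] F [-0.08 -0.47 -0.33] gap 67.9
```

{"api": "send_rows", "payload": {"plan": [[30, 0, 0, 0, 68], [50, 0, 0, 0, 68], [63, 0, 0, 0, 68], [63, 0, 0, 0, 68], [63, 0, 0, 0, 68], [63, 0, 0, 0, 68]]}}

```text
time_s: 4.47
tcp_pos: [0.5044, 0.255, 0.0083]
orientation: [[0.006, 0.282, -0.959], [0.002, -0.959, -0.282], [-1.0, -0.0, -0.006]]
contact_force: [1.0, 0.6, 0.2]
finger_gap: 0.068
```

Run:
```python
from h import *
go((.5032,.2546,.006),(.961,.277))
n="scene";p,d=snapshot(n);c=proj(n,[.495,.255,.03])[0].astype(int)
crop(p,c[0]-40,c[1]-35,c[0]+40,c[1]+35,8,f"pics/{n}5.png")
```

```text
shift [2.3 0.  1.3] twist [-3.136  0.005] t 4.47 tcp [0.5044 0.255  0.0083] j [ 43.  26. -12.   0. -52. -26.] F [0.97 0.61 0.17] gap 68.0
```

View pics/scene5.png

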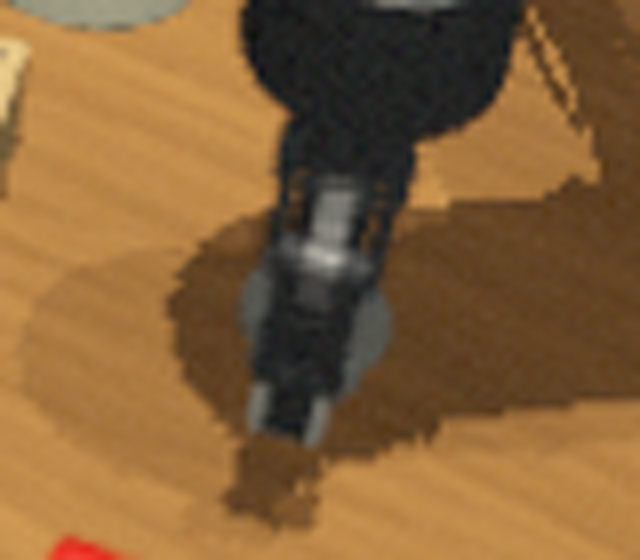

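{"api": "send_rows", "payload": {"plan": [[0, 0, 1, 0, 43], [0, 0, 1, 0, 43], [0, 0, 1, 0, 43], [0, 0, 1, 0, 43], [0, 0, 1, 0, 43], [0, 0, 1, 0, 43]], "squeeze": 35}}

```text
time_s: 5.02
tcp_pos: [0.5042, 0.2553, 0.01]
orientation: [[0.008, 0.282, -0.959], [0.003, -0.959, -0.282], [-1.0, -0.001, -0.008]]
contact_force: [-1.2, -0.3, 6.8]
finger_gap: 0.0437
```

{"api": "send_rows", "payload": {"plan": [[0, 0, 0, 0, 38], [0, 0, 0, 0, 38], [0, 0, 0, 0, 38]], "squeeze": 35}}

```text
time_s: 5.27
tcp_pos: [0.5042, 0.2554, 0.0102]
orientation: [[0.008, 0.282, -0.959], [0.004, -0.959, -0.282], [-1.0, -0.001, -0.009]]
contact_force: [-0.6, -0.9, -0.5]
finger_gap: 0.0433
```

Run:
```python
from h import *
go((.5032,.2546,.006),(.961,.277))
for n in ("top","scene"):
    p,d=snapshot(n);c=proj(n,[.495,.255,.03])[0].astype(int);np.savez(n+"6.npz",p=p,d=d)
    crop(p,c[0]-40,c[1]-35,c[0]+40,c[1]+35,8,f"pics/{n}6.png")
```

```text
shift [4.2 0.5 1.3] twist [-3.136  0.006] t 5.27 tcp [0.5042 0.2554 0.0102] j [ 43.  25. -12.   0. -52. -27.] F [-0.59 -0.89 -0.49] gap 43.3
```

View pics/scene6.png

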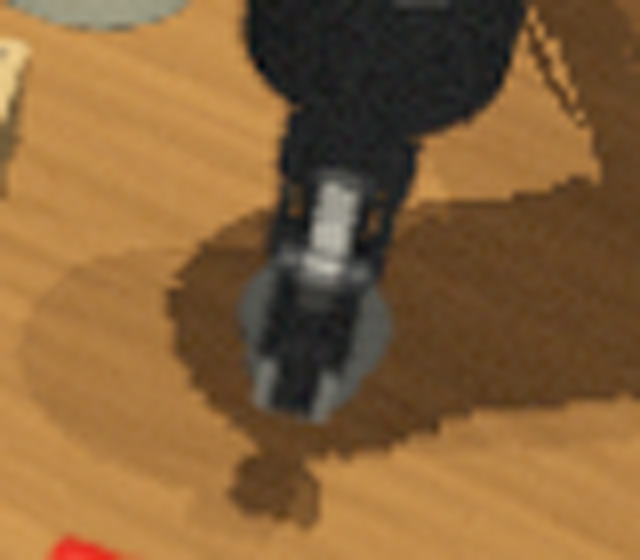

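View pics/top6.png

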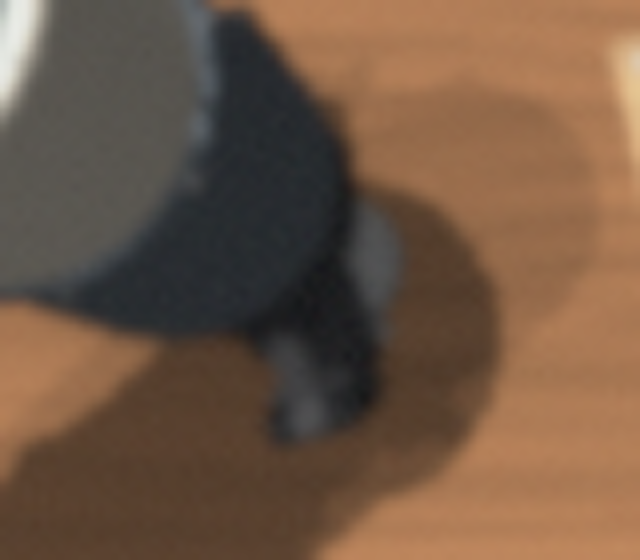

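It stopped at 43 mm against a 38 mm command, so the flange is gripped. The earlier displacement came from releasing the cap after it had already been lifted. I'll lift and check.

{"api": "send_rows", "payload": {"plan": [[-10, 0, 0, 0, 38], [-30, 0, 0, 0, 38], [-60, 0, 0, 0, 38], [-100, 0, 0, 0, 38], [-100, 0, 0, 0, 38], [-100, 0, 0, 0, 38]]}}

```text
time_s: 5.87
tcp_pos: [0.505, 0.2562, 0.1135]
orientation: [[0.013, 0.283, -0.959], [0.008, -0.959, -0.283], [-1.0, -0.004, -0.015]]
contact_force: [-0.5, 0.0, -1.4]
finger_gap: 0.0437
```

Run:
```python
from h import *
go((.5325,.113,.11),(.961,.277))
t=read_state()['tcp_pos']
for n in ("top","scene"):
    p,d=snapshot(n);c=proj(n,t+[0,0,.01])[0].astype(int);np.savez(n+"7.npz",p=p,d=d);print(n,c-[40,35])
    crop(p,c[0]-40,c[1]-35,c[0]+40,c[1]+35,8,f"pics/{n}7.png")
```

```text
shift [  2.8 145.1  14.1] twist [-3.136  0.006] t 5.87 tcp [0.505  0.2562 0.1135] j [ 43.  19.  -5.   0. -65. -27.] F [-0.54  0.01 -1.4 ] gap 43.7
top [165 153]
scene [379 187]
```

View pics/scene7.png

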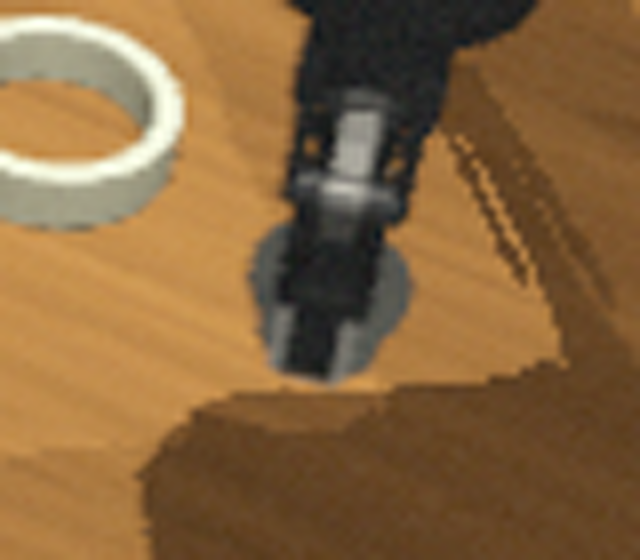

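View pics/top7.png

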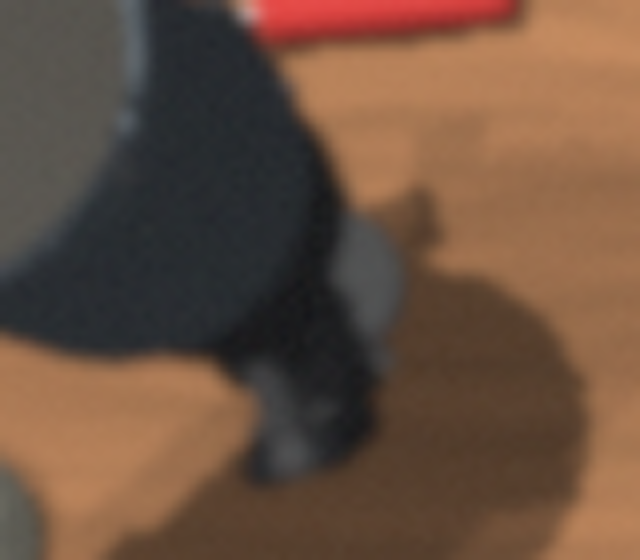

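Run:
```python
from h import *
R=np.array([[0.013, 0.283, -0.959], [0.008, -0.959, -0.283], [-1.0, -0.004, -0.015]]);t=np.array([.505,.2562,.1135])
a=np.arange(0,6.28,.05)
for n,o in(("scene",(379,187)),("top",(165,153))):
  for oy in(-.003,0,.003):
    P=t-R[:,0]*.0188+R[:,1]*oy+.023*(np.cos(a)[:,None]*R[:,1]+np.sin(a)[:,None]*R[:,2])
    q=(proj(n,P)-o+.5)*8-.5;print(n,oy,"x",q[:,0].min().round(),q[:,0].max().round(),"y",q[:,1].min().round(),q[:,1].max().round())
```

```text
scene -0.003 x 262.0 427.0 y 215.0 327.0
scene 0 x 251.0 416.0 y 213.0 325.0
scene 0.003 x 241.0 406.0 y 211.0 322.0
top -0.003 x 233.0 391.0 y 206.0 362.0
top 0 x 243.0 401.0 y 203.0 359.0
top 0.003 x 253.0 411.0 y 201.0 357.0
```

Run:
```python
from h import *
go((.532,.114,.085),(.961,.277))
```

```text
shift [ 24.7 143.4  12.1] twist [-3.136  0.005] t 5.97 tcp [0.503  0.2549 0.11  ] j [ 43.  20.  -5.   0. -65. -27.] F [-0.07  0.11  0.25] gap 43.6
```

{"api": "send_rows", "payload": {"plan": [[0, 40, 3, 0, 38], [5, 80, 6, 0, 38], [10, 120, 10, 0, 38], [24, 144, 12, 0, 38], [24, 144, 12, 0, 38], [24, 144, 12, 0, 38], [24, 144, 12, 0, 38], [24, 144, 12, 0, 38]]}}

```text
time_s: 6.63
tcp_pos: [0.5323, 0.1142, 0.0856]
orientation: [[0.007, 0.283, -0.959], [0.003, -0.959, -0.283], [-1.0, -0.001, -0.008]]
contact_force: [-0.6, 0.7, -1.0]
finger_gap: 0.0431
```

Run:
```python
from h import *
for n in ("top","scene"):
    p,d=snapshot(n);c=proj(n,[.532,.1132,.07])[0].astype(int);np.savez(n+"8.npz",p=p,d=d);print(n,c-[40,35])
    crop(p,c[0]-40,c[1]-35,c[0]+40,c[1]+35,8,f"pics/{n}8.png")
go((.532,.1132,.065),(.961,.277));print(read_state()['orientation'].round(3))
```

```text
top [229 146]
scene [318 186]
shift [20.9  1.1  0.9] twist [-3.135  0.007] t 6.73 tcp [0.5324 0.1145 0.0859] j [ 29.  19. -10.   0. -61. -12.] F [ 0.04 -0.6  -1.19] gap 43.4
[[ 0.008  0.284 -0.959]
 [ 0.004 -0.959 -0.284]
 [-1.    -0.001 -0.008]]
```

View pics/scene8.png

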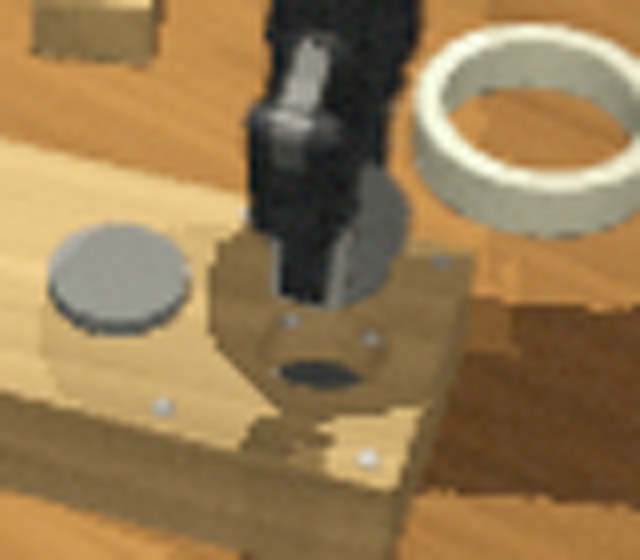

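View pics/top8.png

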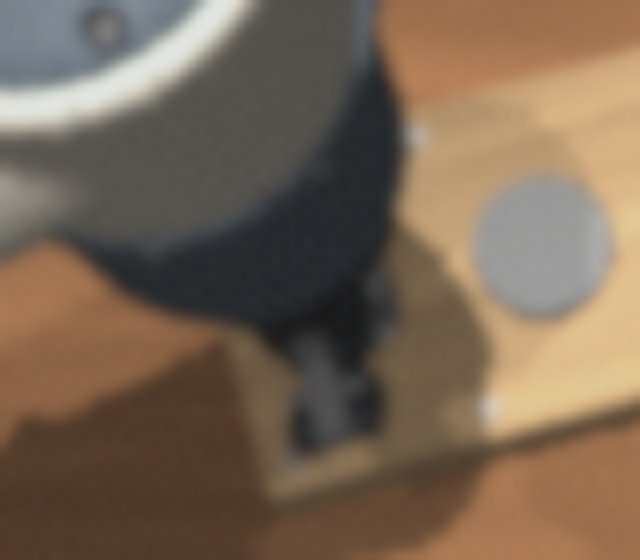

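Run:
```python
from h import *
s=read_state();R=s['orientation'];t=s['tcp_pos'];a=np.arange(0,6.28,.05)
for oy in(-.003,-.0015,0,.0015,.003):
    P=t-R[:,0]*.0188+R[:,1]*oy+.023*(np.cos(a)[:,None]*R[:,1]+np.sin(a)[:,None]*R[:,2])
    q=(proj("scene",P)-(318,186)+.5)*8-.5;print(oy,"x",q[:,0].min().round(),q[:,0].max().round())
# hole circle prediction vs picture for candidates
for c in[(.532,.1132),(.5336,.1144),(.5305,.112)]:
    P=np.array([c[0],c[1],.0455])+.0195*np.stack([np.cos(a),np.sin(a),0*a],1)
    for n,o in(("scene",(318,186)),):
        q=(proj(n,P)-o+.5)*8-.5;print(c,n,q.min(0).round(),q.max(0).round())
```

```text
-0.003 x 269.0 422.0
-0.0015 x 264.0 417.0
0 x 260.0 412.0
0.0015 x 255.0 407.0
0.003 x 250.0 402.0
(0.532, 0.1132) scene [259. 296.] [383. 385.]
(0.5336, 0.1144) scene [260. 301.] [384. 389.]
(0.5305, 0.112) scene [259. 292.] [383. 380.]
```

{"api": "send_rows", "payload": {"plan": [[10, 1, 1, 0, 38], [20, 1, 1, 0, 38], [27, 1, 1, 0, 38], [29, 1, 1, 0, 38], [31, 1, 1, 0, 38], [32, 1, 1, 0, 38], [33, 1, 1, 0, 38], [34, 1, 1, 0, 38], [34, 1, 1, 0, 38]]}}

```text
time_s: 7.48
tcp_pos: [0.532, 0.1134, 0.0519]
orientation: [[0.008, 0.284, -0.959], [0.004, -0.959, -0.284], [-1.0, -0.002, -0.009]]
contact_force: [-0.1, -0.1, -1.4]
finger_gap: 0.0434
```

Run:
```python
from h import *
go((.532,.1132,.0467),(.961,.277));print(read_state()['wrist_torque'].round(2))
```

```text
shift [5.2 0.2 0.1] twist [-3.135  0.007] t 7.48 tcp [0.532  0.1134 0.0519] j [ 29.  21. -13.   0. -56. -12.] F [-0.07 -0.07 -1.38] gap 43.4
[-0.02  0.05 -0.01]
```

{"api": "send_rows", "payload": {"plan": [[1, 0, 0, 0, 38], [2, 0, 0, 0, 38], [3, 0, 0, 0, 38], [3.5, 0, 0, 0, 38], [4, 0, 0, 0, 38], [4, 0, 0, 0, 38]]}}

```text
time_s: 7.98
tcp_pos: [0.532, 0.1132, 0.048]
orientation: [[0.008, 0.284, -0.959], [0.004, -0.959, -0.284], [-1.0, -0.001, -0.008]]
contact_force: [0.3, -0.2, 0.9]
finger_gap: 0.0433
```

{"api": "send_rows", "payload": {"plan": [[0.5, 0, 0, 0, 38], [1, 0, 0, 0, 38], [1.5, 0, 0, 0, 38], [1.5, 0, 0, 0, 38]]}}

```text
time_s: 8.32
tcp_pos: [0.5321, 0.1132, 0.047]
orientation: [[0.008, 0.284, -0.959], [0.004, -0.959, -0.284], [-1.0, -0.001, -0.009]]
contact_force: [-2.0, -0.5, 4.2]
finger_gap: 0.0437
```

Run:
```python
from h import *
n="scene"
p,d=snapshot(n);c=proj(n,[.532,.1132,.05])[0].astype(int);np.savez(n+"9.npz",p=p,d=d)
crop(p,c[0]-40,c[1]-35,c[0]+40,c[1]+35,8,f"pics/{n}9.png");go((.532,.1132,.0467))
```

```text
shift [ 0.3 -0.   0.1] twist 0 t 8.37 tcp [0.5321 0.1132 0.047 ] j [ 29.  21. -13.   0. -55. -12.] F [-1.1  -1.09  3.89] gap 43.3
```

View pics/scene9.png

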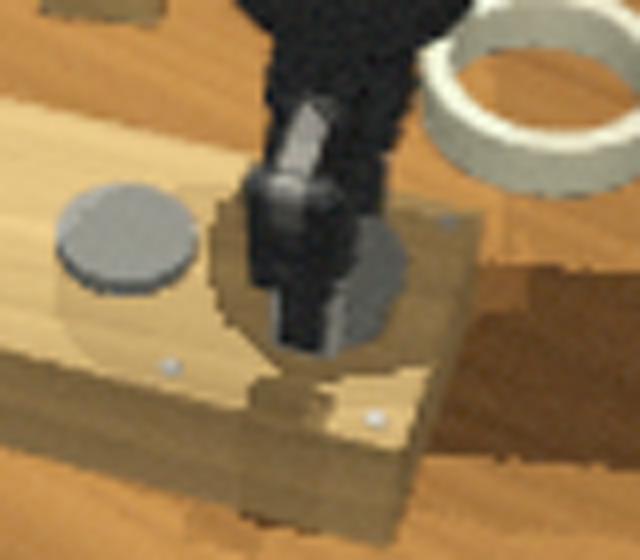

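The cap rests on the catches: z is 0.047 as predicted, with 4 N of contact. I'll release and back off straight up.

{"api": "send_rows", "payload": {"plan": [[0, 0, 0, 0, 46], [0, 0, 0, 0, 50], [0, 0, 0, 0, 56], [0, 0, 0, 0, 60], [0, 0, 0, 0, 60], [0, 0, 0, 0, 60]]}}

```text
time_s: 8.87
tcp_pos: [0.5321, 0.1132, 0.0468]
orientation: [[0.008, 0.284, -0.959], [0.004, -0.959, -0.284], [-1.0, -0.001, -0.009]]
contact_force: [0.1, -0.4, 1.5]
finger_gap: 0.0602
```

{"api": "send_rows", "payload": {"plan": [[-10, 0, 0, 0, 62], [-30, 0, 0, 0, 62], [-60, 0, 0, 0, 62], [-90, 0, 40, 0, 62], [-100, 0, 80, 0, 62], [-100, 0, 110, 0, 62], [-100, 0, 110, 0, 62]]}}

```text
time_s: 9.45
tcp_pos: [0.4207, 0.0798, 0.1472]
orientation: [[0.008, 0.283, -0.959], [0.005, -0.959, -0.283], [-1.0, -0.003, -0.009]]
contact_force: [-0.5, -0.2, -0.8]
finger_gap: 0.0617
```

Run:
```python
from h import *
for n in ("top","scene"):
    p,d=snapshot(n);c=proj(n,[.532,.1132,.05])[0].astype(int);np.savez(n+"10.npz",p=p,d=d)
    crop(p,c[0]-40,c[1]-35,c[0]+40,c[1]+35,8,f"pics/{n}10.png");print(c-[40,35])
    X=cloud(d,n);m=(np.hypot(X[:,0]-.532,X[:,1]-.1132)<.03)&(X[:,2]>.055)&(X[:,2]<.08);Q=X[m]
    print(m.sum(),Q.mean(0).round(4),np.linalg.lstsq(np.c_[Q[:,:2]-Q[:,:2].mean(0),np.ones(len(Q))],Q[:,2],rcond=None)[0].round(4))
go((.476,-.301,.16),(.961,.277))
```

```text
[230 147]
19 [0.5436 0.0982 0.0661] [ 0.2487 -0.0406  0.0661]
[317 191]
215 [0.5335 0.1148 0.0652] [-0.0289  0.0054  0.0652]
shift [-14.  381.1  59.9] twist [-3.134  0.008] t 9.55 tcp [0.4252 0.0814 0.1473] j [ 32.   4. -20.   0. -66. -15.] F [ 1.25 -0.12  1.21] gap 61.8
```

View pics/scene10.png

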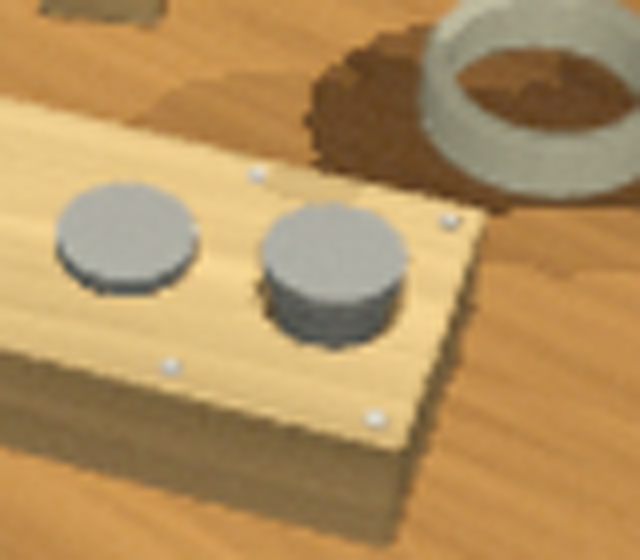

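View pics/top10.png

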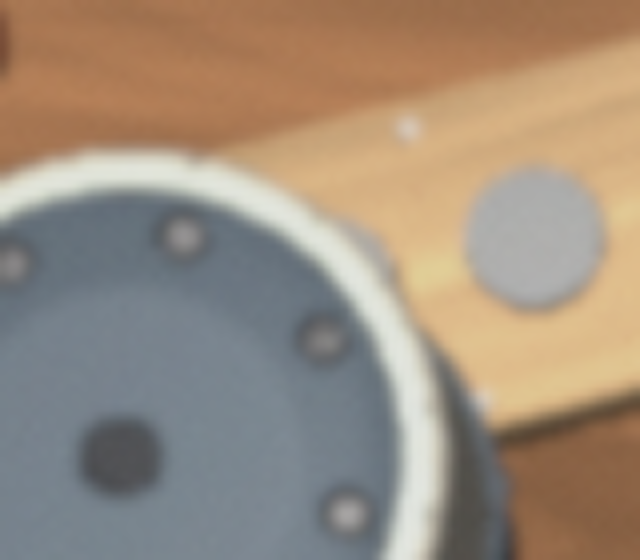

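The cap sits level in the mouth: its flange is at crop (333,253) with an even gap above the board. Next is the pusher.

{"api": "send_rows", "payload": {"plan": [[-10, 40, 6, 0, 60], [-20, 80, 12, 0, 60], [-20, 381, 60, 0.008, 60], [-20, 381, 60, 0.008, 60], [-20, 381, 60, 0.008, 60], [-20, 381, 60, 0.008, 60], [-20, 381, 60, 0.008, 60], [-20, 381, 60, 0.008, 60], [-20, 381, 60, 0.008, 60], [-20, 381, 60, 0.008, 60]]}}

```text
time_s: 10.38
tcp_pos: [0.4764, -0.3062, 0.1651]
orientation: [[0.009, 0.273, -0.962], [0.004, -0.962, -0.273], [-1.0, -0.001, -0.01]]
contact_force: [0.1, 0.2, -0.3]
finger_gap: 0.0598
```

{"api": "send_rows", "payload": {"plan": [[0, 20, 0, 0, 60], [0, 20, 0, 0, 60], [0, 20, 0, 0, 60]]}}

```text
time_s: 10.63
tcp_pos: [0.4823, -0.3267, 0.1641]
orientation: [[0.008, 0.271, -0.962], [0.004, -0.962, -0.271], [-1.0, -0.002, -0.009]]
contact_force: [-0.4, 0.6, 0.1]
finger_gap: 0.0601
```

Run:
```python
from h import *
go((.476,-.301,.10),(.961,.277));print(read_state()['orientation'].round(3))
```

```text
shift [ 64.2 -26.3  -0.3] twist [ 3.136 -0.006] t 10.63 tcp [ 0.4823 -0.3267  0.1641] j [-19.  20.   4.  -0. -74.  35.] F [-0.43  0.56  0.13] gap 60.1
[[ 0.008  0.271 -0.962]
 [ 0.004 -0.962 -0.271]
 [-1.    -0.002 -0.009]]
```

{"api": "send_rows", "payload": {"plan": [[0, -26, 0, -0.006, 60], [10, -26, 0, -0.006, 60], [30, -26, 0, -0.006, 60], [30, -26, 0, -0.006, 60], [30, -26, 0, -0.006, 60]]}}

```text
time_s: 11.05
tcp_pos: [0.4751, -0.3007, 0.1336]
orientation: [[0.006, 0.278, -0.96], [0.005, -0.96, -0.278], [-1.0, -0.003, -0.007]]
contact_force: [0.3, -0.6, 0.5]
finger_gap: 0.0601
```

Run:
```python
from h import *
for n in ("top","scene"):
    p,d=snapshot(n);c=proj(n,[.476,-.301,.1])[0].astype(int);np.savez(n+"11.npz",p=p,d=d)
    crop(p,c[0]-40,c[1]-35,c[0]+40,c[1]+35,8,f"pics/{n}11.png");print(c-[40,35])
go((.476,-.301,.075),(.961,.277))
```

```text
[400 169]
[211 112]
shift [60.2 -0.6  0.5] twist [-3.14e+00  1.00e-03] t 11.15 tcp [ 0.4761 -0.3016  0.1352] j [-17.  19.  -2.  -0. -69.  33.] F [0.17 0.26 1.62] gap 59.8
```

View pics/scene11.png

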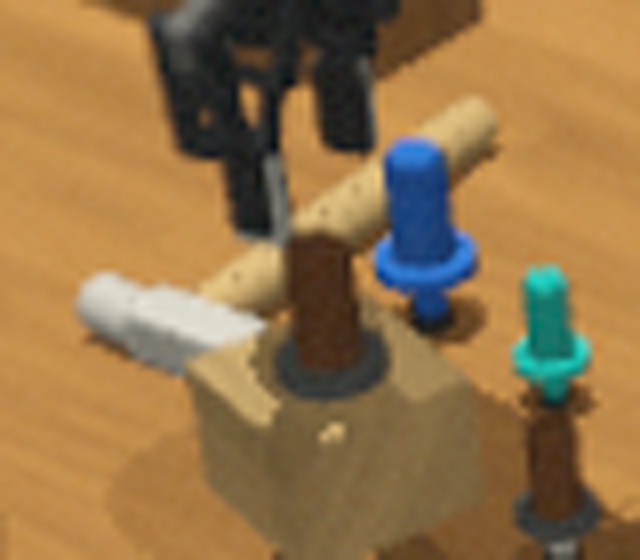

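View pics/top11.png

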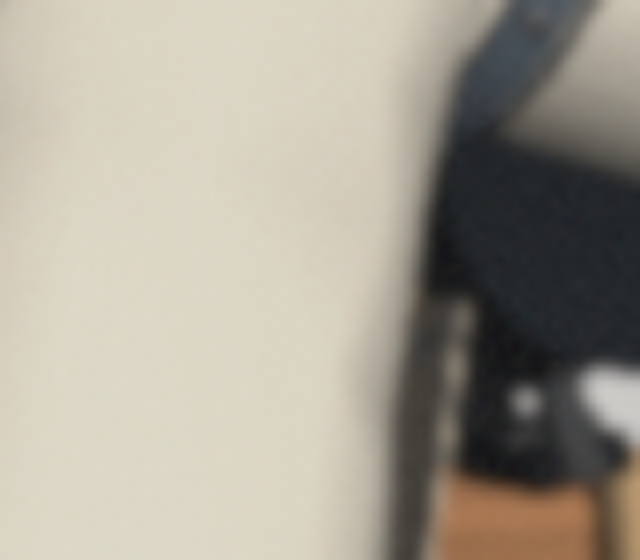

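Fingers straddle the brown grip: tips at (265,235) and (345,150), grip top at (320,245). Descending.

{"api": "send_rows", "payload": {"plan": [[15, 0, 0, 0, 56], [30, 0, 0, 0, 56], [45, 0, 0, 0, 50], [52, 0, 0, 0, 44], [52, 0, 0, 0, 40], [52, 0, 0, 0, 36], [52, 0, 0, 0, 34], [52, 0, 0, 0, 34], [52, 0, 0, 0, 34]]}}

```text
time_s: 11.9
tcp_pos: [0.4771, -0.3017, 0.0841]
orientation: [[0.011, 0.278, -0.961], [0.002, -0.961, -0.278], [-1.0, 0.001, -0.011]]
contact_force: [-1.1, 0.2, 0.7]
finger_gap: 0.0344
```

Run:
```python
from h import *
for n in ("scene",):
    p,d=snapshot(n);c=proj(n,[.476,-.301,.1])[0].astype(int)
    crop(p,c[0]-40,c[1]-35,c[0]+40,c[1]+35,8,f"pics/{n}12.png")
go((.476,-.301,.07),(.961,.277))
```

```text
shift [13.9 -0.9  0.9] twist [-3.141e+00  1.000e-03] t 11.95 tcp [ 0.4769 -0.3016  0.0839] j [-17.  21.  -7.  -0. -62.  33.] F [ 0.2   0.8  -0.27] gap 33.9
```

View pics/scene12.png

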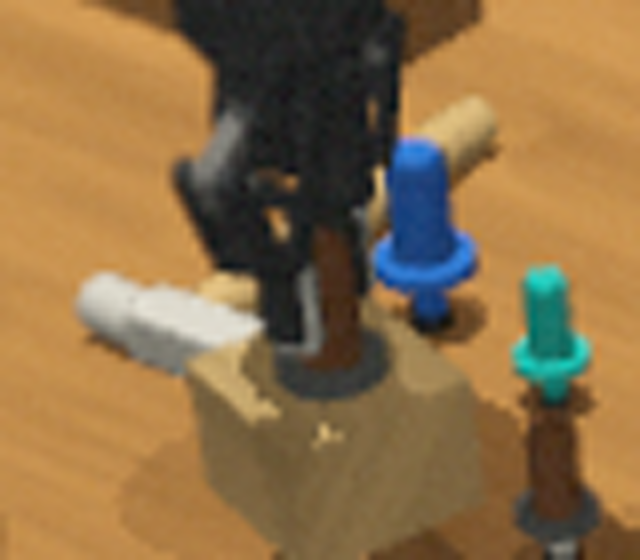

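{"api": "send_rows", "payload": {"plan": [[2, 0, 0, 0, 34], [4, 0, 0, 0, 34], [5, 0, 0, 0, 34], [6, 0, 0, 0, 34], [7, 0, 0, 0, 34], [7, 0, 0, 0, 34]]}}

```text
time_s: 12.45
tcp_pos: [0.4769, -0.3015, 0.0766]
orientation: [[0.01, 0.278, -0.961], [0.003, -0.961, -0.278], [-1.0, -0.0, -0.01]]
contact_force: [0.2, -0.7, -0.5]
finger_gap: 0.0336
```

{"api": "send_rows", "payload": {"plan": [[1, 0, 0, 0, 34], [2, 0, 0, 0, 34], [3, 0, 0, 0, 34], [4, 0, 0, 0, 34], [4, 0, 0, 0, 34]]}}

```text
time_s: 12.87
tcp_pos: [0.4768, -0.3014, 0.0723]
orientation: [[0.009, 0.278, -0.961], [0.003, -0.961, -0.278], [-1.0, -0.0, -0.01]]
contact_force: [-0.9, 0.5, -0.6]
finger_gap: 0.0343
```

{"api": "send_rows", "payload": {"plan": [[1, 0, 0, 0, 34], [2, 0, 0, 0, 34], [3, 0, 0, 0, 34], [4, 0, 0, 0, 34], [4, 0, 0, 0, 34]]}}

```text
time_s: 13.28
tcp_pos: [0.4766, -0.3014, 0.068]
orientation: [[0.009, 0.278, -0.961], [0.003, -0.961, -0.278], [-1.0, -0.001, -0.009]]
contact_force: [0.6, 1.4, 0.1]
finger_gap: 0.0342
```

{"api": "send_rows", "payload": {"plan": [[1, 0, 0, 0, 34], [2, 0, 0, 0, 34], [2.5, 0, 0, 0, 34], [2.5, 0, 0, 0, 34]]}}

```text
time_s: 13.62
tcp_pos: [0.4768, -0.3015, 0.0673]
orientation: [[0.01, 0.278, -0.96], [0.002, -0.96, -0.278], [-1.0, 0.001, -0.01]]
contact_force: [-3.6, 3.2, 11.0]
finger_gap: 0.0337
```

{"api": "send_rows", "payload": {"plan": [[-1.5, 0, 0, 0, 30], [-2, 0, 0, 0, 20], [-2, 0, 0, 0, 20], [-2, 0, 0, 0, 20], [-2, 0, 0, 0, 20], [-2, 0, 0, 0, 20]], "squeeze": 60}}

```text
time_s: 14.12
tcp_pos: [0.477, -0.3017, 0.0701]
orientation: [[0.01, 0.279, -0.96], [0.002, -0.96, -0.279], [-1.0, 0.001, -0.01]]
contact_force: [-1.7, 1.6, 6.0]
finger_gap: 0.0244
```

Run:
```python
from h import *
for n in ("scene",):
    p,d=snapshot(n);c=proj(n,[.476,-.301,.1])[0].astype(int)
    crop(p,c[0]-40,c[1]-35,c[0]+40,c[1]+35,8,f"pics/{n}13.png")
go((.476,-.301,.07),(.961,.277))
```

```text
shift [ 0.1 -1.   0.8] twist [-3.14e+00  2.00e-03] t 14.17 tcp [ 0.477  -0.3017  0.0701] j [-17.  22.  -8.  -0. -60.  33.] F [-1.94  1.29  7.76] gap 24.4
```

View pics/scene13.png

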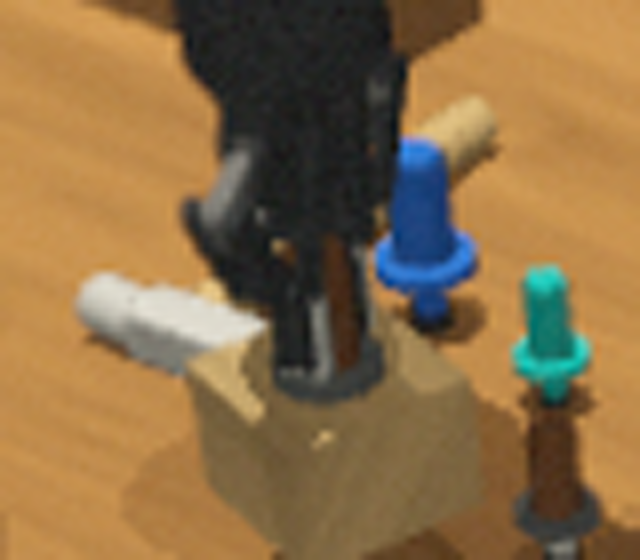

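{"api": "send_rows", "payload": {"plan": [[-10, 0, 0, 0, 20], [-30, 0, 0, 0, 20], [-55, 0, 0, 0, 20], [-80, 0, 0, 0, 20], [-100, 0, 0, 0, 20], [-100, 0, 0, 0, 20], [-100, 0, 0, 0, 20], [-100, 0, 0, 0, 20]]}}

```text
time_s: 14.83
tcp_pos: [0.4754, -0.3013, 0.1688]
orientation: [[0.009, 0.278, -0.96], [0.003, -0.96, -0.278], [-1.0, -0.001, -0.009]]
contact_force: [-1.4, 0.7, -2.6]
finger_gap: 0.0245
```

Run:
```python
from h import *
for n in ("scene",):
    p,d=snapshot(n);c=proj(n,[.476,-.301,.12])[0].astype(int);np.savez("scene14.npz",p=p,d=d)
    crop(p,c[0]-40,c[1]-45,c[0]+40,c[1]+30,8,f"pics/{n}14.png")
go((.5317,.1134,.17),(.961,.277));print(read_state()['orientation'].round(3))
```

```text
shift [ 2.000e-01 -3.826e+02 -1.698e+02] twist [-3.14e+00  2.00e-03] t 14.88 tcp [ 0.4751 -0.3013  0.1684] j [-17.  17.   1.  -0. -73.  33.] F [-0.03  0.68 -3.03] gap 24.7
[[ 0.008  0.278 -0.96 ]
 [ 0.003 -0.96  -0.278]
 [-1.    -0.001 -0.008]]
```

View pics/scene14.png

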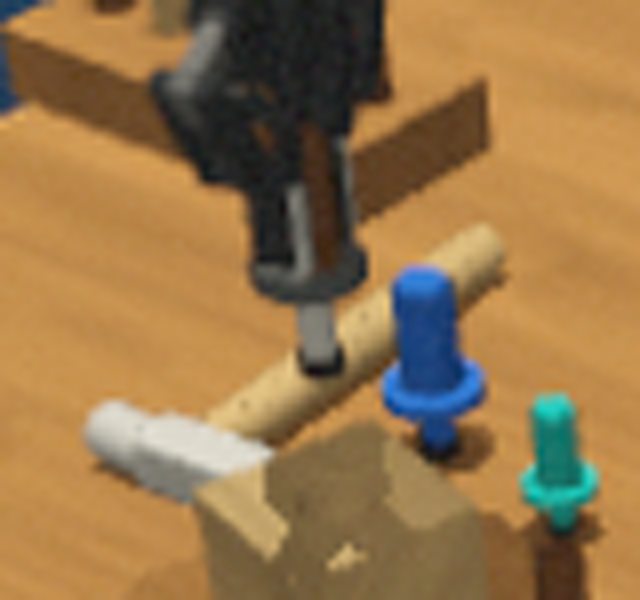

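{"api": "send_rows", "payload": {"plan": [[0, -30, -13, 0, 20], [0, -70, -31, 0, 20], [0, -110, -49, 0, 20], [0, -150, -67, 0, 20], [0, -190, -84, 0, 20], [0, -230, -102, 0, 20], [0, -270, -120, 0, 20], [0, -310, -138, 0, 20], [0, -350, -155, 0, 20], [0, -382, -170, 0, 20]]}}

```text
time_s: 15.72
tcp_pos: [0.5295, 0.1045, 0.1689]
orientation: [[0.005, 0.279, -0.96], [0.003, -0.96, -0.279], [-1.0, -0.001, -0.006]]
contact_force: [0.9, -0.3, -1.8]
finger_gap: 0.0246
```

Run:
```python
from h import *
go((.5317,.1134,.14),(.961,.277))
```

```text
shift [28.9 -7.9 -4.5] twist [-3.14e+00  2.00e-03] t 15.72 tcp [0.5295 0.1045 0.1689] j [ 28.  15.  -3.   0. -72. -12.] F [ 0.86 -0.33 -1.76] gap 24.6
```

{"api": "send_rows", "payload": {"plan": [[10, -8, -4.5, 0, 20], [25, -8, -4.5, 0, 20], [33, -8, -4.5, 0, 20], [33, -8, -4.5, 0, 20], [33, -8, -4.5, 0, 20]]}}

```text
time_s: 16.13
tcp_pos: [0.5312, 0.1127, 0.1352]
orientation: [[0.003, 0.278, -0.961], [0.001, -0.961, -0.278], [-1.0, -0.0, -0.003]]
contact_force: [-0.9, 0.2, -1.7]
finger_gap: 0.0245
```

Run:
```python
from h import *
for n in ("top","scene"):
    p,d=snapshot(n);c=proj(n,[.532,.1132,.09])[0].astype(int);np.savez(n+"15.npz",p=p,d=d)
    crop(p,c[0]-40,c[1]-35,c[0]+40,c[1]+35,8,f"pics/{n}15.png");print(c-[40,35])
go((.5317,.1134,.125),(.961,.277));print(read_state()['orientation'].round(3))
```

```text
[228 145]
[318 180]
shift [11.6 -0.6  0.4] twist [-3.141e+00  1.000e-03] t 16.23 tcp [0.5321 0.1129 0.1366] j [ 28.  16.  -5.   0. -68. -12.] F [ 0.35 -0.35 -2.23] gap 24.8
[[ 0.006  0.278 -0.961]
 [ 0.002 -0.961 -0.278]
 [-1.    -0.001 -0.007]]
```

View pics/scene15.png

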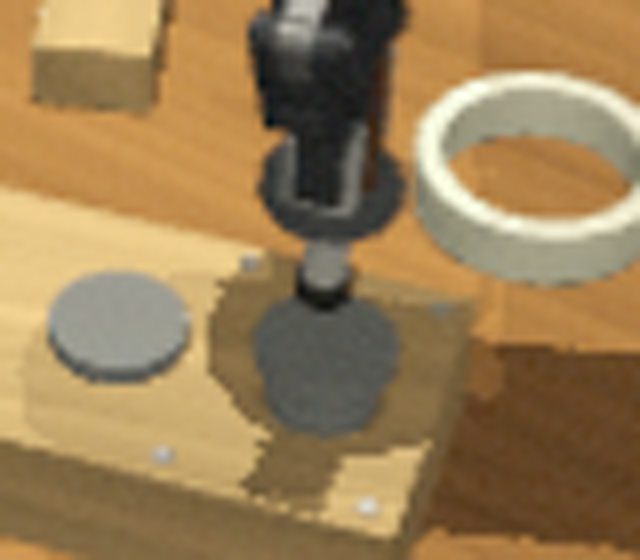

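View pics/top15.png

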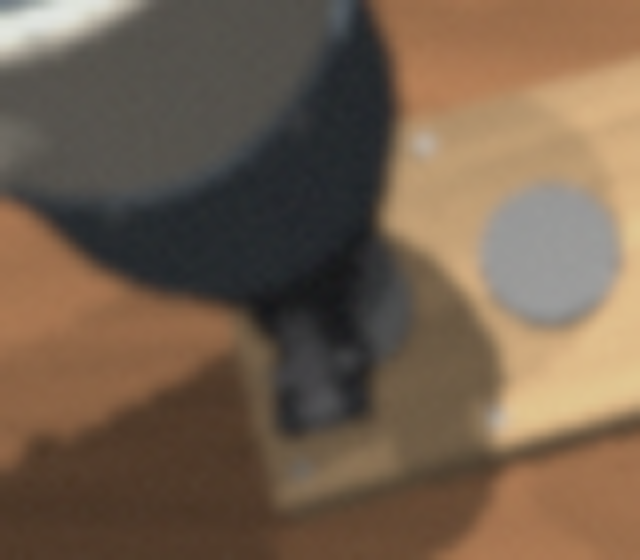

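The foot at crop (325,300) is centred over the flange at (327,345). Next I lower it to feel for contact.

{"api": "send_rows", "payload": {"plan": [[3, -0.5, 0.5, 0, 20], [6, -0.5, 0.5, 0, 20], [9, -0.5, 0.5, 0, 20], [11, -0.5, 0.5, 0, 20], [12, -0.5, 0.5, 0, 20], [13, -0.5, 0.5, 0, 20], [13, -0.5, 0.5, 0, 20]]}}

```text
time_s: 16.82
tcp_pos: [0.5315, 0.1132, 0.1234]
orientation: [[0.006, 0.278, -0.961], [0.002, -0.961, -0.278], [-1.0, -0.001, -0.006]]
contact_force: [-0.3, 0.6, -2.8]
finger_gap: 0.0247
```

{"api": "send_rows", "payload": {"plan": [[1, 0, 0, 0, 20], [2, 0, 0, 0, 20], [3, 0, 0, 0, 20], [4, 0, 0, 0, 20], [5, 0, 0, 0, 20], [5, 0, 0, 0, 20]]}}

```text
time_s: 17.32
tcp_pos: [0.5314, 0.1132, 0.1181]
orientation: [[0.005, 0.278, -0.961], [0.002, -0.961, -0.278], [-1.0, -0.001, -0.006]]
contact_force: [-0.7, -0.4, -2.1]
finger_gap: 0.0244
```

{"api": "send_rows", "payload": {"plan": [[1, 0, 0, 0, 20], [2, 0, 0, 0, 20], [3, 0, 0, 0, 20], [3, 0, 0, 0, 20]]}}

```text
time_s: 17.65
tcp_pos: [0.5317, 0.1133, 0.1152]
orientation: [[0.006, 0.278, -0.961], [0.002, -0.961, -0.278], [-1.0, -0.001, -0.006]]
contact_force: [-0.5, 0.6, -1.5]
finger_gap: 0.0246
```

{"api": "send_rows", "payload": {"plan": [[1, 0, 0, 0, 20], [2, 0, 0, 0, 20], [3, 0, 0, 0, 20], [3, 0, 0, 0, 20]]}}

```text
time_s: 17.98
tcp_pos: [0.5323, 0.1133, 0.1132]
orientation: [[0.008, 0.278, -0.961], [0.002, -0.961, -0.278], [-1.0, -0.0, -0.008]]
contact_force: [-0.9, -0.6, 3.3]
finger_gap: 0.0249
```

Contact is at z ≈ 0.1135. The seat should then be at about 0.101. I'll press in small steps.

{"api": "send_rows", "payload": {"plan": [[1, 0, 0, 0, 20], [1.5, 0, 0, 0, 20], [2, 0, 0, 0, 20], [2.5, 0, 0, 0, 20], [3, 0, 0, 0, 20], [3, 0, 0, 0, 20]]}}

```text
time_s: 18.48
tcp_pos: [0.532, 0.1133, 0.1096]
orientation: [[0.007, 0.278, -0.961], [0.002, -0.961, -0.278], [-1.0, -0.0, -0.007]]
contact_force: [0.2, 0.4, -0.7]
finger_gap: 0.0245
```

{"api": "send_rows", "payload": {"plan": [[1, 0, 0, 0, 20], [2, 0, 0, 0, 20], [3, 0, 0, 0, 20], [4, 0, 0, 0, 20], [4, 0, 0, 0, 20]]}}

```text
time_s: 18.9
tcp_pos: [0.5313, 0.1131, 0.1045]
orientation: [[0.005, 0.278, -0.961], [0.002, -0.961, -0.278], [-1.0, -0.001, -0.005]]
contact_force: [0.6, 0.2, -2.9]
finger_gap: 0.0249
```

{"api": "send_rows", "payload": {"plan": [[1, 0, 0, 0, 20], [1.5, 0, 0, 0, 20], [2, 0, 0, 0, 20], [2, 0, 0, 0, 20]]}}

```text
time_s: 19.23
tcp_pos: [0.5311, 0.113, 0.1028]
orientation: [[0.005, 0.278, -0.961], [0.002, -0.961, -0.278], [-1.0, -0.0, -0.005]]
contact_force: [-2.6, -0.5, 3.9]
finger_gap: 0.0245
```

{"api": "send_rows", "payload": {"plan": [[0.5, 0, 0, 0, 20], [1, 0, 0, 0, 20], [1.5, 0, 0, 0, 20], [1.5, 0, 0, 0, 20]]}}

```text
time_s: 19.57
tcp_pos: [0.5312, 0.1129, 0.1027]
orientation: [[0.006, 0.278, -0.961], [0.002, -0.961, -0.278], [-1.0, -0.0, -0.006]]
contact_force: [-5.6, 0.4, 11.2]
finger_gap: 0.0247
```

{"api": "send_rows", "payload": {"plan": [[0.8, 0, 0, 0, 20], [1.4, 0, 0, 0, 20], [1.9, 0, 0, 0, 20], [1.9, 0, 0, 0, 20]]}}

```text
time_s: 19.9
tcp_pos: [0.5313, 0.1129, 0.1027]
orientation: [[0.007, 0.279, -0.96], [0.002, -0.96, -0.279], [-1.0, 0.0, -0.007]]
contact_force: [-6.2, -0.3, 14.6]
finger_gap: 0.0244
```

Run:
```python
from h import *
for n in ("scene",):
    p,d=snapshot(n);c=proj(n,[.532,.1132,.07])[0].astype(int)
    crop(p,c[0]-40,c[1]-35,c[0]+40,c[1]+35,8,f"pics/{n}16.png");print(c-[40,35])
go((.5317,.1134,.125),(.961,.277));
```

```text
[318 186]
shift [-22.3  -0.4  -0.7] twist [-3.14e+00  2.00e-03] t 19.95 tcp [0.5313 0.1129 0.1027] j [ 29.  18.  -9.   0. -63. -12.] F [-6.92 -0.7  13.52] gap 24.4
```

View pics/scene16.png

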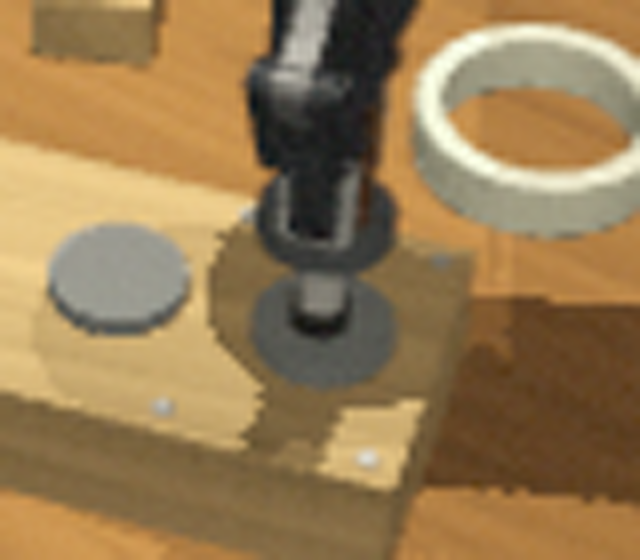

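The flange looks flush like its neighbour's, and the force rose to 14.6 N (about 17 N with the pusher's weight) without travel, so it is bottomed. Retreating up and carrying the pusher back.

{"api": "send_rows", "payload": {"plan": [[-10, 0, 0, 0, 20], [-35, 0, 0, 0, 20], [-60, 0, 0, 0, 20], [-75, 0, 0, 0, 20], [-75, 0, 0, 0, 20], [-75, 0, 0, 0, 20]]}}

```text
time_s: 20.45
tcp_pos: [0.5309, 0.1131, 0.1775]
orientation: [[0.008, 0.278, -0.96], [0.003, -0.96, -0.278], [-1.0, -0.001, -0.008]]
contact_force: [0.3, -0.2, -3.5]
finger_gap: 0.0247
```

Run:
```python
from h import *
for n in ("scene",):
    p,d=snapshot(n);c=proj(n,[.532,.1132,.07])[0].astype(int)
    crop(p,c[0]-40,c[1]-35,c[0]+40,c[1]+35,8,f"pics/{n}17.png");print(c-[40,35])
    X=cloud(d,n)
    for q,(a,b) in dict(new=(.533,.1142),c0=(.5517,.0485),c1=(.571,-.0156)).items():
        m=(np.hypot(X[:,0]-a,X[:,1]-b)<.017)&(X[:,2]<.08);print(q,np.median(X[m,2]).round(4),m.sum())
go((.477,-.3017,.175),(.961,.277));print(read_state()['orientation'].round(3))
```

```text
[318 186]
new 0.053 105
c0 0.0532 98
c1 0.0536 99
shift [3.000e-01 3.833e+02 1.665e+02] twist [-3.14e+00  1.00e-03] t 20.5 tcp [0.5302 0.1128 0.1764] j [ 29.  15.  -2.   0. -73. -12.] F [-0.58 -0.82 -3.26] gap 24.7
[[ 0.005  0.278 -0.96 ]
 [ 0.002 -0.961 -0.278]
 [-1.    -0.    -0.006]]
```

View pics/scene17.png

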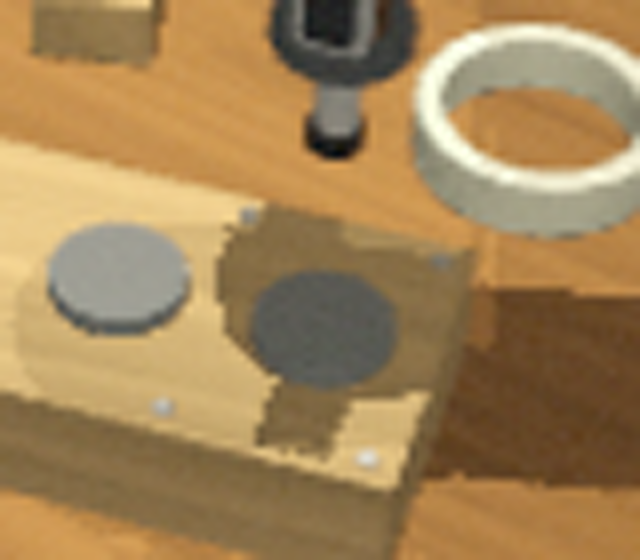

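The cap is seated: its top is at 0.053, the same as the two fixed ones. Returning the pusher.

{"api": "send_rows", "payload": {"plan": [[0, 30, 13, 0, 20], [0, 70, 30, 0, 20], [0, 110, 48, 0, 20], [0, 150, 65, 0, 20], [0, 190, 82, 0, 20], [0, 230, 100, 0, 20], [0, 270, 117, 0, 20], [0, 310, 134, 0, 20], [0, 350, 152, 0, 20], [0, 383, 166, 0, 20]]}}

```text
time_s: 21.33
tcp_pos: [0.477, -0.293, 0.1732]
orientation: [[0.002, 0.278, -0.961], [0.004, -0.961, -0.278], [-1.0, -0.003, -0.003]]
contact_force: [1.3, 0.4, -1.7]
finger_gap: 0.0247
```

Run:
```python
from h import *
go((.477,-.3017,.135),(.961,.277))
```

```text
shift [38.2  8.4  2.6] twist [-3.14e+00  1.00e-03] t 21.33 tcp [ 0.477  -0.293   0.1732] j [-16.  17.   1.  -0. -74.  32.] F [ 1.26  0.35 -1.7 ] gap 24.7
```

{"api": "send_rows", "payload": {"plan": [[5, 8.4, 2.6, 0, 20], [20, 8.4, 2.6, 0, 20], [38, 8.4, 2.6, 0, 20], [38, 8.4, 2.6, 0, 20], [38, 8.4, 2.6, 0, 20], [38, 8.4, 2.6, 0, 20]]}}

```text
time_s: 21.83
tcp_pos: [0.4771, -0.3017, 0.1353]
orientation: [[0.002, 0.279, -0.96], [0.003, -0.96, -0.279], [-1.0, -0.002, -0.003]]
contact_force: [0.6, 0.3, -1.5]
finger_gap: 0.0248
```

Run:
```python
from h import *
for n in ("scene",):
    p,d=snapshot(n);c=proj(n,[.476,-.301,.08])[0].astype(int);np.savez("scene18.npz",p=p,d=d)
    crop(p,c[0]-40,c[1]-45,c[0]+40,c[1]+30,8,f"pics/{n}18.png");print(c-[40,45])
    a=np.arange(0,6.28,.05);q=(proj(n,np.array([.477,-.3017,.06])+.0155*np.stack([np.cos(a),np.sin(a),0*a],1))-(c-[40,45])+.5)*8-.5;print("hole",q.min(0),q.max(0))
go((.477,-.3017,.085),(.961,.277));print(read_state()['orientation'].round(3))
```

```text
[211 107]
hole [292.98651477 391.50598021] [373.88855027 437.65692483]
shift [50.9 -0.1  0.6] twist [-3.14e+00  2.00e-03] t 21.88 tcp [ 0.4775 -0.3017  0.1359] j [-17.  19.  -2.  -0. -69.  33.] F [-0.34 -1.03 -2.26] gap 24.6
[[ 0.003  0.279 -0.96 ]
 [ 0.003 -0.96  -0.279]
 [-1.    -0.002 -0.004]]
```

View pics/scene18.png

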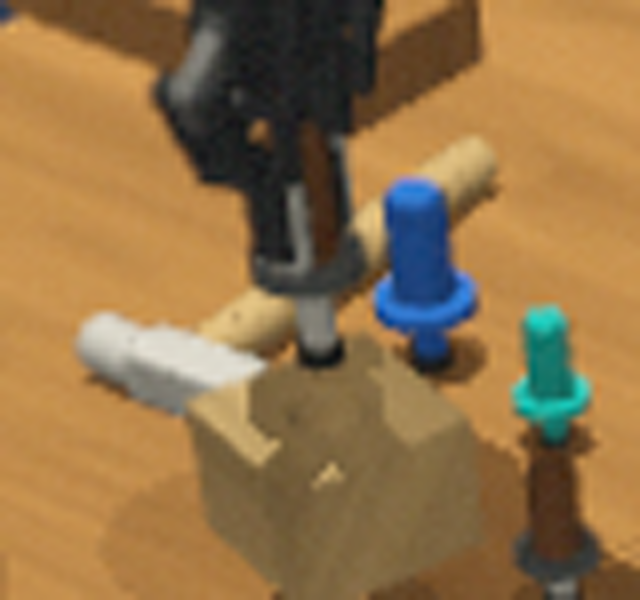

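{"api": "send_rows", "payload": {"plan": [[6, 0, 0, 0, 20], [12, 0, 0, 0, 20], [18, 0, 0, 0, 20], [24, 0, 0, 0, 20], [30, 0, 0, 0, 20], [34, 0, 0, 0, 20], [36, 0, 0, 0, 20], [36, 0, 0, 0, 20]]}}

```text
time_s: 22.55
tcp_pos: [0.4773, -0.3015, 0.0992]
orientation: [[0.002, 0.279, -0.96], [0.003, -0.96, -0.279], [-1.0, -0.002, -0.003]]
contact_force: [1.2, 0.6, -2.0]
finger_gap: 0.0247
```

Run:
```python
from h import *
for n in ("scene",):
    p,d=snapshot(n);c=proj(n,[.476,-.301,.08])[0].astype(int)
    crop(p,c[0]-40,c[1]-45,c[0]+40,c[1]+30,8,f"pics/{n}19.png")
go((.477,-.3017,.0705),(.961,.277));print(read_state()['orientation'].round(3),read_state()['wrist_torque'].round(2))
```

```text
shift [29.2 -0.1  0.6] twist [-3.14e+00  2.00e-03] t 22.6 tcp [ 0.4775 -0.3017  0.0997] j [-17.  20.  -5.  -0. -64.  33.] F [ 0.48 -0.06 -2.08] gap 24.6
[[ 0.003  0.279 -0.96 ]
 [ 0.003 -0.96  -0.279]
 [-1.    -0.002 -0.003]] [-0.04  0.01  0.05]
```

View pics/scene19.png

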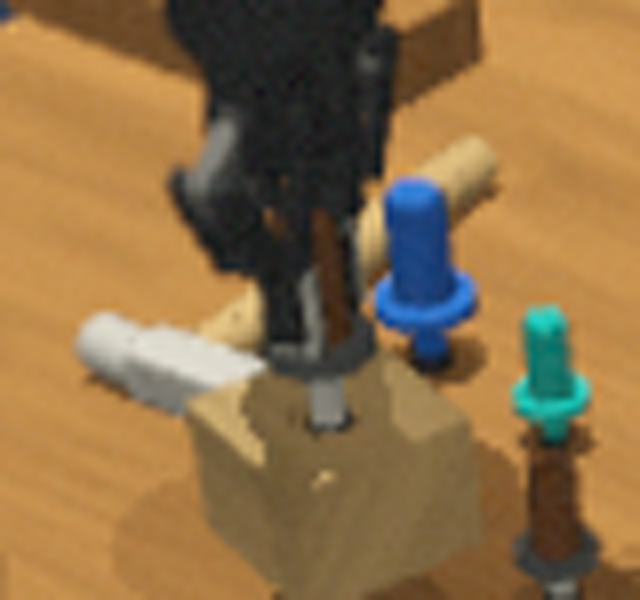

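The rod at (327,410) has entered the hole. Lowering the rest of the way.

{"api": "send_rows", "payload": {"plan": [[5, 0, 0, 0, 20], [10, 0, 0, 0, 20], [15, 0, 0, 0, 20], [20, 0, 0, 0, 20], [23, 0, 0, 0, 20], [25, 0, 0, 0, 20], [26, 0, 0, 0, 20], [26, 0, 0, 0, 20]]}}

```text
time_s: 23.27
tcp_pos: [0.4775, -0.3016, 0.0735]
orientation: [[0.002, 0.279, -0.96], [0.003, -0.96, -0.279], [-1.0, -0.002, -0.003]]
contact_force: [0.4, -0.9, -2.6]
finger_gap: 0.0246
```

{"api": "send_rows", "payload": {"plan": [[1, 0, 0, 0, 20], [2, 0, 0, 0, 20], [2.5, 0, 0, 0, 20], [2.5, 0, 0, 0, 20]]}}

```text
time_s: 23.6
tcp_pos: [0.4775, -0.3015, 0.071]
orientation: [[0.002, 0.279, -0.96], [0.003, -0.96, -0.279], [-1.0, -0.002, -0.003]]
contact_force: [0.4, 0.4, -2.4]
finger_gap: 0.0245
```

{"api": "send_rows", "payload": {"plan": [[0.8, 0, 0, 0, 20], [1.6, 0, 0, 0, 20], [1.6, 0, 0, 0, 20]]}}

```text
time_s: 23.85
tcp_pos: [0.4777, -0.3016, 0.0702]
orientation: [[0.003, 0.279, -0.96], [0.002, -0.96, -0.279], [-1.0, -0.001, -0.004]]
contact_force: [-2.6, 1.8, 2.9]
finger_gap: 0.0245
```

The collar is on the stand top, at z 0.0702 (0.0701 when it was picked up). Releasing.

{"api": "send_rows", "payload": {"plan": [[0, 0, 0, 0, 28], [0, 0, 0, 0, 34], [0, 0, 0, 0, 42], [0, 0, 0, 0, 50], [0, 0, 0, 0, 56], [0, 0, 0, 0, 56]]}}

```text
time_s: 24.35
tcp_pos: [0.4777, -0.3017, 0.0701]
orientation: [[0.003, 0.279, -0.96], [0.002, -0.96, -0.279], [-1.0, -0.001, -0.004]]
contact_force: [0.4, 0.4, -0.3]
finger_gap: 0.0558
```

{"api": "send_rows", "payload": {"plan": [[-10, 0, 0, 0, 56], [-30, 0, 0, 0, 56], [-60, 0, 0, 0, 56], [-95, 0, 0, 0, 56], [-130, 0, 0, 0, 56], [-150, 0, 0, 0, 56], [-150, 0, 100, 0, 56], [-150, 0, 140, 0, 56], [-150, 0, 140, 0, 56], [-150, 0, 140, 0, 56]]}}

```text
time_s: 25.18
tcp_pos: [0.339, -0.3417, 0.2211]
orientation: [[0.004, 0.278, -0.961], [0.001, -0.961, -0.278], [-1.0, -0.0, -0.004]]
contact_force: [-0.2, -0.1, 0.1]
finger_gap: 0.056
```

Run:
```python
from h import *
for n in("scene","top"):
    p,d=snapshot(n);cv2.imwrite(f"pics/{n}20.png",p[:,:,::-1]);np.savez(n+"20.npz",p=p,d=d)
crop(load("scene20.npz")[0],230,120,310,190,8,"pics/s20.png")
go((.4,-.3,.2))
```

```text
shift [ 21.5 -23.7 -68.6] twist 0 t 25.28 tcp [ 0.3405 -0.3418  0.2211] j [-27.   7.  -5.  -0. -78.  43.] F [ 0.56 -0.02  0.57] gap 56.0
```

View pics/scene20.png

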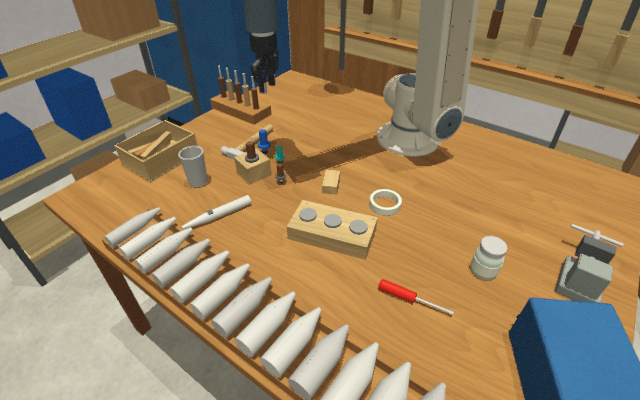

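View pics/s20.png

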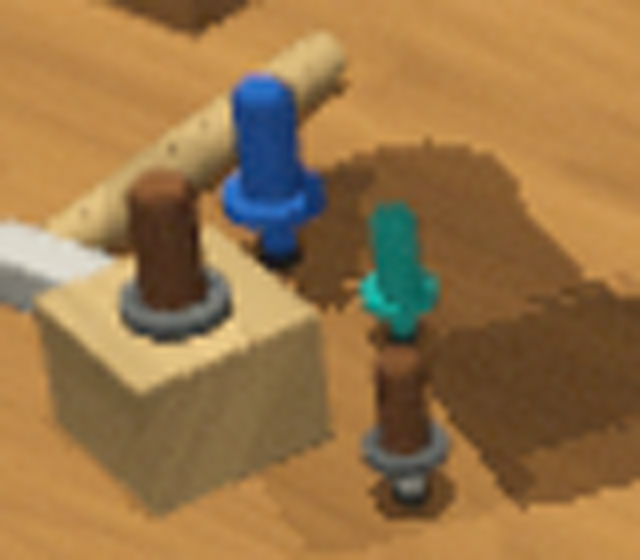

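View pics/top20.png

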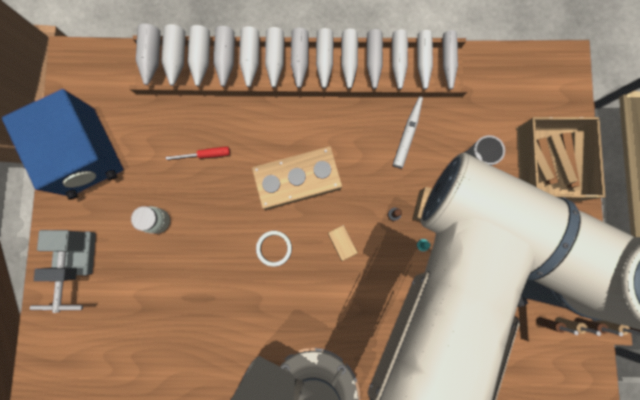

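The pusher stands upright with its collar flat on the stand, crop (175,310), and the three flanges on the board look alike. The other things haven't moved.

```bash
python3 -c "
from cell import *
print(close_job())"
```

```text
the job is handed in; nothing more can be done
None
```

The toe hole is blanked off. I set the cap loosely in the mouth and let go. Then I pressed it down with the brown pusher until it snapped, hung the pusher back in its stand, and handed the job in at about 25 s of the 58 s allowed.

**Seating:** The cap snapped past the catches and bottomed after about 11 mm of travel. The force then rose to 14.6 N at the wrist, about 17 N with the pusher's weight, with no further travel. That is well under the 35 N limit. Its top reads 53 mm in the scene camera, the same as the two fixed caps (53 and 54 mm).

**Final check:** The pusher's collar lies on the stand top at the pick-up height, and the robot was touching nothing at hand-in. The other things on the bench look unmoved in the pictures. In the last top picture the arm hid the tumbler's surroundings, hammer and stand, but the scene camera showed them.

**What went wrong:** I misread the first grasp of the cap as a miss. It was in fact gripped, so when I raised the arm and opened the fingers the cap dropped on the bench. It landed upright about 25 mm away, and I measured it again and gripped it properly.

**What disagreed:** The finger opening read about 2 mm under the true diameters. The two cameras disagreed by about 2 mm, so I averaged them.

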